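# Load and weight glued gauge coupons on the curing stand and start the timer

### The job

The gauges on these coupons have only just been glued, so never touch a coupon with the fingers and keep it level: with the flat lifter carry every coupon from the drying rack to the curing stand, one to a bay, each lying flat, square and centred across the two rails, and then stand a clamping weight on the middle of each. When all are loaded and weighted, and with the bench timer's collar turned to 30, press the start button fully in. Leave the lifter standing on its mat the way it stood, and everything else on the bench, a spare weight too, where it is.

Things in the scene. Friction and masses are not known exactly. Their poses are not given: they have to be found in the camera images.
- lifter: flat lifter, a hand tool standing on its mat: steel blade 4 mm thick and 30 mm wide with an upright black grip. Origin: underside of the blade, straight below the grip's axis; x runs along the blade to its tip, y to the left, z up. Grip: 24 mm (x) by 32 mm (y), from 10 to 80 mm above the underside, to be gripped from above. The blade runs forward to x = 127 mm; a foot plate 60 mm wide (y) runs from x = -35 to +21 mm, its top also 4 mm up. 0.26 kg
- lifter_load (a point): top of the lifter's blade 95 mm ahead of the grip's axis: carry a coupon with its centre over this point; axes as the lifter
- mat: black rubber mat of the lifter, 190 by 74 mm, 3 mm thick, fixed; origin on the table where the lifter's origin belongs, x pointing the way the blade must point; the mat reaches from x = -50 to +140 mm
- rack: drying rack, fixed: grey tray 90 mm (x) by 236 mm (y), 8 mm thick, with three bays side by side along y, centred at y = +80, 0 and -80 mm. A bay is two white rails along x, 80 mm long, 10 mm wide, 42 mm clear gap between them, their tops 36 mm above the table; both ends of the gap are open and its floor is the tray (8 mm up). Origin under its centre; the robot side is -x
- stand: curing stand, fixed: aluminium block 90 mm (x) by 236 mm (y), 24 mm thick, with three bays like the rack's but with steel rails, their tops 50 mm above the table and the floor of the gap 24 mm above it. Origin under its centre; the robot side is -x. Rack and stand may stand either way round, left or right
- stand_bay0 (a point): centre of the stand's bay at y = +80 mm, midway between its rails at the height of the rail tops; axes as the stand. A coupon is centred when its origin lies within 12 mm of this point
- stand_bay1 (a point): the same for the stand's middle bay
- stand_bay2 (a point): the same for the stand's bay at y = -80 mm
- coupon0: test coupon, a loose yellowish glass-fibre plate 60 mm (x) by 72 mm (y), 8 mm thick, 66 g, with a foil gauge on top; it lies flat across the two rails of a bay, x along the rails. Origin: centre of the underside. None if there is no such coupon in this run
- coupon1: another such coupon, or None
- coupon2: another such coupon, or None
- weight0: clamping weight, loose, 0.30 kg: a steel block 44 by 44 mm and 18 mm tall with a rubber face below and a square upright stem 20 by 20 mm on top, from 18 to 60 mm above its underside, to be gripped from above; origin: centre of the underside, axes along the sides. It stands on a coupon's top, its origin over the coupon's within 12 mm
- weight1: another such weight
- weight2: another such weight; there may be one more weight than coupons
- timer: grey bench timer, fixed: a box 100 mm (x) by 150 mm (y), 70 mm high, origin under its centre. On its top the collar stands at y = -33 mm and the start button at y = +52 mm; the robot side is -x
- dial_grip (a point): on the collar's vertical axis, 24 mm above the box's top (94 mm above the table): the height to grip. The collar is a black cylinder of 48 mm diameter reaching from the box's top to 38 mm above it, on a thin skirt of 58 mm diameter
- dial (a joint): angle of the timer's collar in rad: 0 at mark 0, growing clockwise seen from above, 13 marks 20 degrees (0.349 rad) and 5 minutes apart up to 60; it clicks at every mark and stays there (about 0.05 N m). A white line on the collar points at the mark; the long marks are 0, 15, 30, 45 and 60. At 30 (2.094 rad) the line points straight to the back of the box (its +x); at 0 it points 120 degrees to the left of that
- start_top (a point): top of the white start button, 26 mm across, a spring button pressed straight down
- start (a joint): how far the start button is pressed, in m: 0 to 0.006; fully in takes 5 N and it springs back; it counts from 0.0045
- adhesive: small adhesive bottle, 36 mm across and 85 mm tall, to be left alone; origin under its centre
- tape: roll of clear tape lying flat, 90 mm across and 25 mm tall, to be left alone; origin under its centre
- screwdriver: screwdriver 190 mm long lying on the bench, to be left alone; x along it
- probe: ultrasonic probe standing upright, 28 mm across and 62 mm tall, to be left alone; origin under its centre
- plug: brass valve plug, 48 mm across and 45 mm tall, to be left alone; origin under its centre
Not all that is in view belongs to the job. What is shaped like the lifter but red is not meant.

How it is judged:
On the way, in this order (a step that is already met when the one before it is completed fails the run):
1. every coupon lies flat, square and centred in a bay of the curing stand, off the lifter ((distance between coupon0 and stand_bay0 below 0.012 m or distance between coupon0 and stand_bay1 below 0.012 m or distance between coupon0 and stand_bay2 below 0.012 m) and angle between each of coupon0, coupon1, coupon2's own z axis and vertical below 0.06 rad and angle between the x axis of each of coupon0, coupon1, coupon2 and the x axis of stand, either way round below 0.15 rad and linear speed of each of coupon0, coupon1, coupon2 below 0.02 m/s and contact force between each of coupon0, coupon1, coupon2 and lifter below 0.05 N and (distance between coupon1 and stand_bay0 below 0.012 m or distance between coupon1 and stand_bay1 below 0.012 m or distance between coupon1 and stand_bay2 below 0.012 m) and (distance between coupon2 and stand_bay0 below 0.012 m or distance between coupon2 and stand_bay1 below 0.012 m or distance between coupon2 and stand_bay2 below 0.012 m)), for 0.3 s.
2. a clamping weight stands on the middle of every loaded coupon (all of step 1 and ((distance between weight0 and coupon0 below 0.0145 m and z of weight0 in the frame of coupon0 above 0.004 m and angle between weight0's own z axis and vertical below 0.06 rad and linear speed of weight0 below 0.02 m/s) or (distance between weight1 and coupon0 below 0.0145 m and z of weight1 in the frame of coupon0 above 0.004 m and angle between weight1's own z axis and vertical below 0.06 rad and linear speed of weight1 below 0.02 m/s) or (distance between weight2 and coupon0 below 0.0145 m and z of weight2 in the frame of coupon0 above 0.004 m and angle between weight2's own z axis and vertical below 0.06 rad and linear speed of weight2 below 0.02 m/s)) and ((distance between weight0 and coupon1 below 0.0145 m and z of weight0 in the frame of coupon1 above 0.004 m and angle between weight0's own z axis and vertical below 0.06 rad and linear speed of weight0 below 0.02 m/s) or (distance between weight1 and coupon1 below 0.0145 m and z of weight1 in the frame of coupon1 above 0.004 m and angle between weight1's own z axis and vertical below 0.06 rad and linear speed of weight1 below 0.02 m/s) or (distance between weight2 and coupon1 below 0.0145 m and z of weight2 in the frame of coupon1 above 0.004 m and angle between weight2's own z axis and vertical below 0.06 rad and linear speed of weight2 below 0.02 m/s)) and ((distance between weight0 and coupon2 below 0.0145 m and z of weight0 in the frame of coupon2 above 0.004 m and angle between weight0's own z axis and vertical below 0.06 rad and linear speed of weight0 below 0.02 m/s) or (distance between weight1 and coupon2 below 0.0145 m and z of weight1 in the frame of coupon2 above 0.004 m and angle between weight1's own z axis and vertical below 0.06 rad and linear speed of weight1 below 0.02 m/s) or (distance between weight2 and coupon2 below 0.0145 m and z of weight2 in the frame of coupon2 above 0.004 m and angle between weight2's own z axis and vertical below 0.06 rad and linear speed of weight2 below 0.02 m/s))), for 0.3 s.
3. with all that so and the timer at 30, the start button is pressed fully in (all of step 2 and value of joint dial between 1.974 and 2.214 rad and value of joint start above 0.0045 m), for 0.05 s.
At the end, for the whole second after the job is handed in: every coupon rests flat in a bay of the stand, within 12 mm of its centre and 0.15 rad, a weight upright on it within 12 mm of its middle, spare weight within 25 mm of its start; collar at 30 (2.094 within 0.12 rad), button out; lifter upright on its mat within 20 mm and 0.2 rad (all of step 2 and (distance of weight0 from where it was at the start of the episode below 0.025 m or (distance between weight0 and coupon0 below 0.0145 m and z of weight0 in the frame of coupon0 above 0.004 m and angle between weight0's own z axis and vertical below 0.06 rad and linear speed of weight0 below 0.02 m/s) or (distance between weight0 and coupon1 below 0.0145 m and z of weight0 in the frame of coupon1 above 0.004 m and angle between weight0's own z axis and vertical below 0.06 rad and linear speed of weight0 below 0.02 m/s) or (distance between weight0 and coupon2 below 0.0145 m and z of weight0 in the frame of coupon2 above 0.004 m and angle between weight0's own z axis and vertical below 0.06 rad and linear speed of weight0 below 0.02 m/s)) and (distance of weight1 from where it was at the start of the episode below 0.025 m or (distance between weight1 and coupon0 below 0.0145 m and z of weight1 in the frame of coupon0 above 0.004 m and angle between weight1's own z axis and vertical below 0.06 rad and linear speed of weight1 below 0.02 m/s) or (distance between weight1 and coupon1 below 0.0145 m and z of weight1 in the frame of coupon1 above 0.004 m and angle between weight1's own z axis and vertical below 0.06 rad and linear speed of weight1 below 0.02 m/s) or (distance between weight1 and coupon2 below 0.0145 m and z of weight1 in the frame of coupon2 above 0.004 m and angle between weight1's own z axis and vertical below 0.06 rad and linear speed of weight1 below 0.02 m/s)) and (distance of weight2 from where it was at the start of the episode below 0.025 m or (distance between weight2 and coupon0 below 0.0145 m and z of weight2 in the frame of coupon0 above 0.004 m and angle between weight2's own z axis and vertical below 0.06 rad and linear speed of weight2 below 0.02 m/s) or (distance between weight2 and coupon1 below 0.0145 m and z of weight2 in the frame of coupon1 above 0.004 m and angle between weight2's own z axis and vertical below 0.06 rad and linear speed of weight2 below 0.02 m/s) or (distance between weight2 and coupon2 below 0.0145 m and z of weight2 in the frame of coupon2 above 0.004 m and angle between weight2's own z axis and vertical below 0.06 rad and linear speed of weight2 below 0.02 m/s)) and value of joint dial between 1.974 and 2.214 rad and horizontal distance between lifter and mat below 0.02 m and angle between lifter's own z axis and vertical below 0.06 rad and z of lifter in the frame of mat below 0.008 m and angle between the x axis of lifter and the x axis of mat, either way round below 0.2 rad and x of lifter_load in the frame of mat above 0.05 m and linear speed of lifter below 0.02 m/s and value of joint start below 0.002 m); the robot touches nothing.
It fails at once if a coupon is touched by the fingers or the arm (contact force between any of the fingers, the arm and coupon0 above 0.5 N or contact force between any of the fingers, the arm and coupon1 above 0.5 N or contact force between any of the fingers, the arm and coupon2 above 0.5 N).
It fails at once if a coupon is tipped by more than 0.3 rad (angle between any of coupon0, coupon1, coupon2's own z axis and vertical above 0.3 rad).
It fails at once if another thing on the bench is moved by more than 25 mm (distance of any of adhesive, tape, screwdriver, probe, plug from where it was at the start of the episode above 0.025 m).
Of coupon0, coupon1, coupon2 only 2 to 3 are there at a start; the rules pass over those that are not, and their reading is None.
At some moment in a run one of lifter may be knocked a few centimetres aside while the robot is not near it.
It also fails if it takes over 210 s, if anything falls off the work surface, if the arm or the gripper's body presses on something with over 40 N, if the wrist force passes 120 N, or if a joint passes its speed limit or range.

### The arm

A 6-joint arm with a two-finger parallel gripper is mounted at the origin on the work surface. World frame = base frame: x ahead of the robot, y to its left, z up, the work surface at z = 0. Lengths are in m, angles in rad, forces in N, time in s.
With the tool pointing down it reaches from about 0.35 to 0.85 m from the base axis. Payload 8.1 kg.
Tool frame: the origin (TCP) lies midway between the tips of the shut fingers; the grasp point (between the pads) lies 19 mm behind it; z points along the fingers, y is the line along which they close (so a half turn about z gives the same grasp; the last joint's range is limited). The gripper opens to 93 mm and grips with 3 to 60 N. Pads are 15 mm wide; open, the fingers measure 128 mm over their backs; the gripper's body (75 mm by 188 mm) begins 65 mm behind the grasp point.
Start: joints at [-1.416, 0.13, 1.488, -0, 1.523, -0.085], TCP at [0.143, -0.583, 0.219] pointing down, gripper open.
Joint ranges: [-2.96, 2.96], [-0.89, 2.26], [0.02, 2.5], [-1.34, 4.48], [0, 2.73], [-2.66, 2.66]. Speed limits (rad/s): [2.39, 2.39, 2.79, 3.14, 3.14, 3.14].

### API

Orientations are given as a rotation vector (axis times angle).
In Python, from plant import read_state, read_camera, get_calibration, close_job gives the robot as it stands.
- The arm moves only by the shell command python3 -m crank 'ROWS' [FORCE]. ROWS is JSON, a list that holds one entry, the list of rows, each a list of 7 numbers: the gripper's target within -1 to 1 (fully open at 1, half-way at 0, shut at -1), then the shift along the tool's x, y, z as a fraction of full scale, then the turn, a rotation vector about the tool's x, y, z as a fraction of full scale. In form: [[[grip, x, y, z, rx, ry, rz], ...]]. A call has exactly 5 rows; each row is the pose to reach, as a shift and turn from the pose commanded when the call began, along the tool's axes at that moment; what a row does not reach only later rows make up. Full scale, the value 1, is 0.5 m for a shift and 90 degrees for a turn. A row lasts 1/8 s, in which the tool goes at most 62.5 mm and 10.7 degrees, less where a joint would pass 70% of its speed; a pose out of reach is approached as far as the arm can. A call with a number of a shift or a turn outside -1 to 1 is refused whole. A call with a gripper value outside its range is refused whole. The fingers move at their own pace and stop on an object; FORCE is the grip in N (left out, the last holds). Time passes only in rows, so rows that repeat a pose let the fingers close, or fill a call up. It gives the time, the measured TCP pose, the force, the opening and the grip force at its end, in the units of the state.
- read_state(): the state, without advancing time (a new reading comes with each control period).
- read_camera(name): name is "side" or "top"; returns the picture (400x640x3 uint8, red, green, blue); there is no depth.
- get_calibration(name): a dict with "fx", "fy", "cx", "cy" (pixels), "dist_coeffs" ([k1, k2, p1, p2, k3] as OpenCV has them; the pictures are not rectified), "eye" and "orientation" of the camera in the world. Camera axes: x right, y down, z forward; pixel columns grow to the right and rows downward; lengths in m; the calibration is good to about 2 mm. A picture is of the moment at which its call begins. get_calibration takes no time and is no camera call.
- close_job(): hands the job in; it is judged then, once.
The state is a dict: "t": time; "q": joint angles; "dq": joint speeds; "joint_torque": joint torques, N m; "tool_pos": TCP position; "orientation": TCP orientation; "force": force on the tool from outside, world axes, zero at the start; "wrist_torque": the same for the moment, N m; "opening": finger opening in m; "gripper_force": force on a finger pad.
Only numpy, scipy, OpenCV 4.12 (cv2) and the standard library are available. Lean on these libraries where they do the work, as an engineer would, in place of code of your own. Each camera call takes 0.05 s, during which the arm holds its last target. There are 200 camera calls.

## Working session

There is one attempt and no reset: what is moved stays moved. The work goes in short steps, Python scripts to look and compute and a shell command to move; the robot and the scene stay as the last step left them, time stands still between calls to the robot, and variables do not carry over. Pictures are saved under pics/ and viewed, at most 14 in all, crops included, and the job is handed in when it is done.

```bash
ls; mkdir -p pics; python3 - <<'E'
from plant import *
import cv2
print(read_state())
for n in("top","side"):
    c=get_calibration(n);print(n,c)
    cv2.imwrite(f"pics/{n}0.png",cv2.cvtColor(read_camera(n),cv2.COLOR_RGB2BGR))
E
```

```text
pics
{'t': 0.0, 'q': array([-1.41640464e+00,  1.31172019e-01,  1.48923735e+00, -8.14027031e-06,
        1.52302681e+00, -8.53984105e-02]), 'dq': array([-0.00057115, -0.00073011,  0.00037131, -0.00054072, -0.00177696,
       -0.00131598]), 'joint_torque': array([-3.24246803e-04, -5.59849334e+01, -4.91752231e+01,  7.67655065e-02,
        3.54820210e-02, -1.76027061e-04]), 'tool_pos': array([ 0.14243175, -0.58226807,  0.21760401]), 'orientation': array([-3.11721077e+00, -3.75539923e-01,  1.12573872e-04]), 'force': array([-0.34701017,  0.20388472, -1.22815016]), 'wrist_torque': array([ 0.03545712,  0.02220115, -0.00926145]), 'gripper_force': 0.0, 'opening': 0.09312518215702392}
top {'fx': 437.17315190602767, 'fy': 437.17315190602767, 'cx': 320.94322236940695, 'cy': 205.48992401703674, 'dist_coeffs': array([0.01148097, 0.        , 0.        , 0.        , 0.        ]), 'eye': array([0.42448296, 0.02796435, 1.3908384 ]), 'orientation': array([-2.17486202,  2.19950687, -0.094007  ])}
side {'fx': 373.34510022211634, 'fy': 373.34510022211634, 'cx': 319.77750675651527, 'cy': 200.0679392607497, 'dist_coeffs': array([-0.03295175,  0.        ,  0.        ,  0.        ,  0.        ]), 'eye': array([-0.15040642,  0.79205607,  0.66934744]), 'orientation': array([-0.88160064,  2.27731631, -1.32006852])}
```

View pics/top0.png

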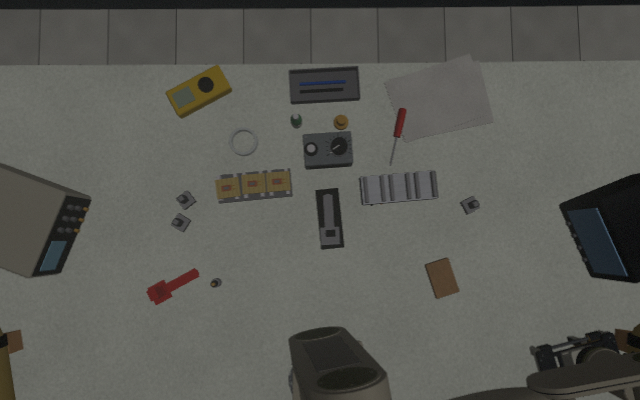

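View pics/side0.png

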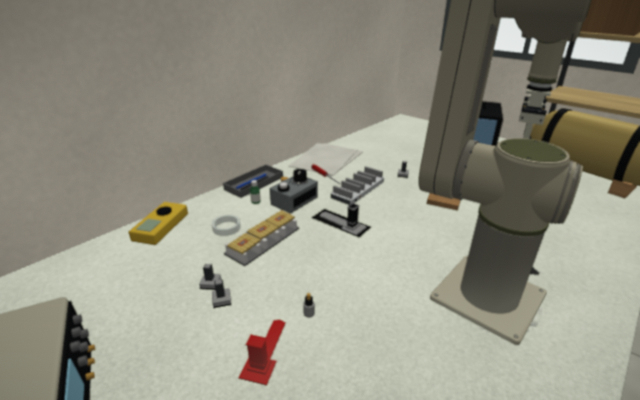

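The top view shows the rack with 3 coupons at (253,184), the stand at (399,187), the lifter on its mat at (329,217) and the timer at (328,150). Weights are at (186,200), (180,222) and (470,204). I'll zoom in on both halves.

```bash
cat > h.py <<'E'
from plant import *
import cv2,numpy as np
from scipy.spatial.transform import Rotation as R
def cal(n):
    c=get_calibration(n);K=np.array([[c['fx'],0,c['cx']],[0,c['fy'],c['cy']],[0,0,1]])
    return K,c['dist_coeffs'],c['eye'],R.from_rotvec(c['orientation'])
def p2w(n,uv,z):
    K,d,e,r=cal(n)
    p=cv2.undistortPoints(np.array([[uv]],float),K,d)[0,0]
    v=r.apply([p[0],p[1],1]);return e+v*(z-e[2])/v[2]
def w2p(n,P):
    K,d,e,r=cal(n)
    P=np.atleast_2d(np.array(P,float));ri=r.inv()
    return cv2.projectPoints(P,ri.as_rotvec(),-ri.apply(e),K,d)[0][:,0]
def crop(img,u0,v0,w,h,s,f,step=20,gain=1.8):
    c=cv2.resize(img[v0:v0+h,u0:u0+w],None,fx=s,fy=s,interpolation=cv2.INTER_CUBIC)
    c=np.clip(c*gain,0,255).astype(np.uint8)[:,:,::-1].copy()
    for u in range(-(-u0//step)*step,u0+w,step):
        x=int((u-u0+.5)*s);cv2.line(c,(x,0),(x,6),(0,255,0),1);cv2.putText(c,str(u),(x-12,18),0,.4,(0,255,0),1)
    for v in range(-(-v0//step)*step,v0+h,step):
        y=int((v-v0+.5)*s);cv2.line(c,(0,y),(6,y),(0,255,0),1);cv2.putText(c,str(v),(8,y+4),0,.4,(0,255,0),1)
    cv2.imwrite(f,c)
E
python3 - <<'E'
from h import *
i=read_camera("top")
crop(i,165,100,200,150,4,"pics/tl.png");crop(i,300,100,200,150,4,"pics/tr.png")
E
```

```text
(no output)
```

View pics/tl.png

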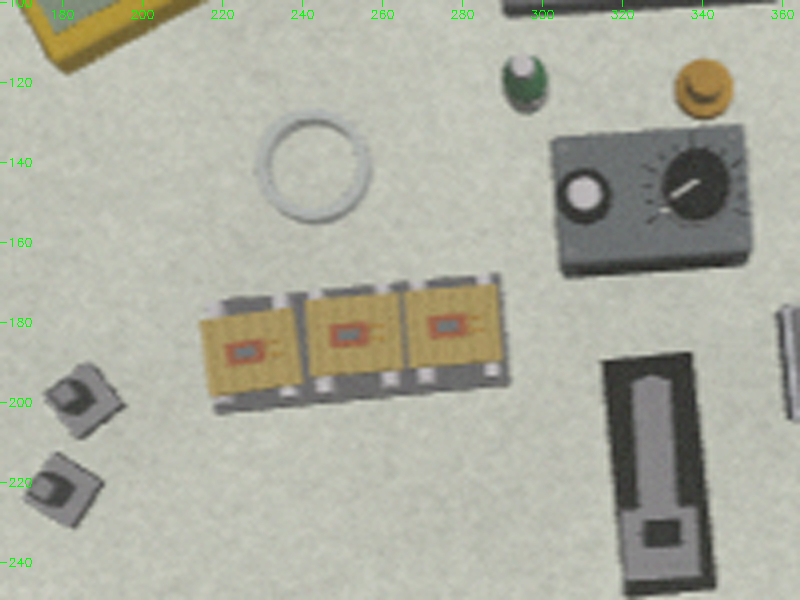

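View pics/tr.png

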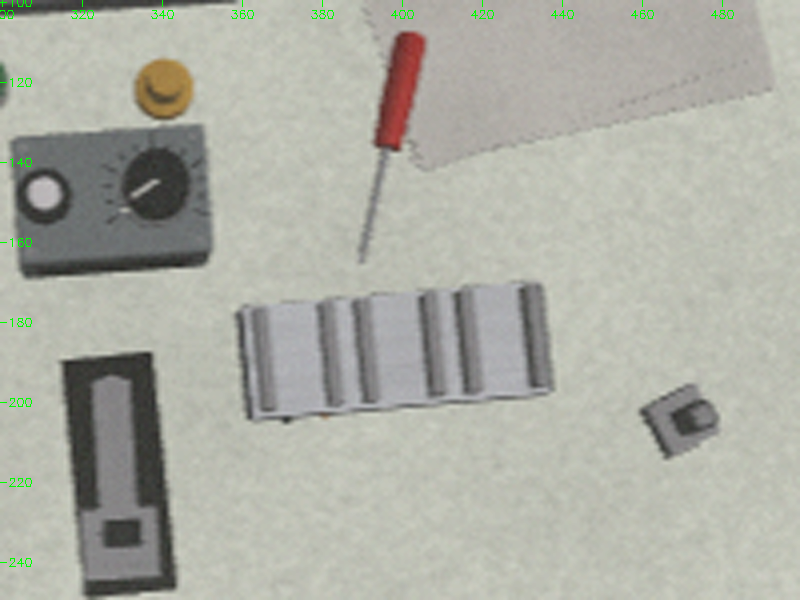

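Both crops are sharp. The rack, coupons, stand rails, mat, lifter and timer corners are all visible, and the collar line points back-left, near mark 0. I'll fit planar poses to the corner pixels.

```bash
cat > fit.py <<'E'
from h import *
from scipy.optimize import least_squares
def fit(pts,px,g):
    pts=np.array(pts,float);px=np.array(px,float)
    def tw(s):
        c,n=np.cos(s[2]),np.sin(s[2]);P=pts.copy()
        P[:,0]=s[0]+c*pts[:,0]-n*pts[:,1];P[:,1]=s[1]+n*pts[:,0]+c*pts[:,1];return P
    r=least_squares(lambda s:(w2p("top",tw(s))-px).ravel(),g,loss='soft_l1')
    return r.x,np.abs(r.fun).max()
L=lambda a:[(165+x/4-.5,100+y/4-.5) for x,y in a]
Rr=lambda a:[(300+x/4-.5,100+y/4-.5) for x,y in a]
E
python3 - <<'E'
from fit import *
def show(n,pts,px,g=(.5,0,.05)):
    s,e=fit(pts,px,g);print(n,s.round(4),'deg',np.degrees(s[2]).round(2),'maxpx',e.round(2));return s
rect=lambda a,b,z:[(a,b,z),(a,-b,z),(-a,-b,z),(-a,b,z)] # TL TR BR BL
show('timer',[(0,-.033,.108),(0,.052,.078)]+rect(.05,.075,.07),L([(697,184),(584,193),(552,140),(742,125),(749,250),(560,264)]),(.65,0,0))
show('mat',[(.14,.037,.003),(.14,-.037,.003),(-.05,-.037,.003),(-.05,.037,.003)],L([(603,361),(691,353),(716,584),(626,596)]))
show('lifter',[(.127,0,.004),(.021,.03,.004),(.021,-.03,.004),(-.035,-.03,.004),(-.035,.03,.004)],L([(652,375),(622,512),(694,506),(699,579),(626,583)]))
cu=[]
for n,p in dict(A=[(201,320),(294,308),(302,384),(211,395)],B=[(307,298),(402,291),(404,370),(311,378)],C=[(404,290),(500,284),(501,361),(409,369)]).items():
    cu.append(show('coupon'+n,rect(.03,.036,.044),L(p),(.55,.25,.05)))
show('rack',[(.045,-.118,.008),(-.045,-.118,.008),(-.045,.118,.008)],L([(500,273),(509,384),(216,413)]),(.55,.25,.05))
rails=[];
for b in(.08,0,-.08):
    for s in(.026,-.026): rails+=[(.04,b+s,.05),(-.04,b+s,.05)]
show('stand',rails,Rr([(260,308),(268,410),(326,300),(336,405),(364,298),(372,402),(430,292),(438,397),(466,288),(473,394),(531,283),(541,390)]),(.55,-.25,.05))
show('standblk',rect(.045,.118,.024),Rr([(238,313),(543,283),(552,392),(252,419)]),(.55,-.25,.05))
w=rect(.022,.022,.018)
show('w1',w,L([(90,364),(125,405),(82,438),(45,400)]),(.5,.4,-.7))
show('w2',w,L([(58,452),(103,483),(74,527),(25,497)]),(.5,.4,-.5))
show('w3',w,Rr([(642,408),(696,385),(720,430),(667,458)]),(.5,-.4,.4))
E
```

```text
timer [ 0.7012 -0.0071  0.0547] deg 3.13 maxpx 1.18
mat [ 0.4462 -0.0162  0.0911] deg 5.22 maxpx 0.9
lifter [ 0.4412 -0.0122  0.0411] deg 2.35 maxpx 0.58
couponA [0.5864 0.3025 0.118 ] deg 6.76 maxpx 0.27
couponB [0.5992 0.2223 0.0554] deg 3.17 maxpx 0.58
couponC [0.6049 0.1469 0.0525] deg 3.01 maxpx 0.6
rack [0.5971 0.2262 0.0875] deg 5.01 maxpx 0.57
stand [ 0.5836 -0.2295  0.068 ] deg 3.9 maxpx 0.64
standblk [ 0.5833 -0.2311  0.0826] deg 4.73 maxpx 1.14
w1 [ 0.5512  0.4379 -0.8684] deg -49.75 maxpx 0.83
w2 [ 0.4824  0.453  -0.5914] deg -33.89 maxpx 0.45
w3 [ 0.5269 -0.4558  0.4328] deg 24.8 maxpx 0.9
```

```bash
cat > g.py <<'E'
# usage: g.py x y z yaw_toolx_deg -> fractions from the measured pose to the target (tool straight down)
import sys
from h import *
def go(x,y,z,yaw):
    s=read_state();r=R.from_rotvec(s['orientation'])
    a=np.radians(yaw);c,n=np.cos(a),np.sin(a)
    T=R.from_matrix(np.array([[c,n,0],[n,-c,0],[0,0,-1.]]))
    d=r.inv().apply(np.array([x,y,z])-s['tool_pos'])/.5
    w=(r.inv()*T).as_rotvec()/(np.pi/2)
    tx=r.apply([1,0,0])
    print('t',round(s['t'],2),'pos',s['tool_pos'].round(4),'yaw',np.degrees(np.arctan2(tx[1],tx[0])).round(2),'tilt',np.degrees(np.arccos(-r.apply([0,0,1])[2])).round(2),'F',s['force'].round(1),'op',s['opening'].round(4),'gf',round(float(s['gripper_force']),1))
    print('   row:',d.round(4).tolist(),w.round(4).tolist())
if __name__=="__main__":
    v=list(map(float,sys.argv[1:]))
    for i in range(0,len(v),4): go(*v[i:i+4])
E
python3 g.py .441 -.012 .2 92.35
```

```text
Traceback (most recent call last):
  File "g.py", line 15, in <module>
    for i in range(0,len(v),4): go(*v[i:i+4])
                                ~~^^^^^^^^^^^
  File "g.py", line 11, in go
    print('t',round(s['t'],2),'pos',s['tool_pos'].round(4),'yaw',np.degrees(np.arctan2(tx[1],tx[0])).round(2),'tilt',np.degrees(np.arccos(-r.apply([0,0,1])[2])).round(2),'F',s['force'].round(1),'op',s['opening'].round(4),'gf',round(float(s['gripper_force']),1))
                                                                                                                                                                                                       ^^^^^^^^^^^^^^^^^^
AttributeError: 'float' object has no attribute 'round'
```

```bash
sed -i "s/s\['opening'\].round(4)/round(float(s['opening']),4)/" g.py; python3 g.py .441 -.012 .2 92.35
```

```text
t 0.15 pos [ 0.1425 -0.5824  0.2178] yaw 13.74 tilt 0.08 F [-0.   0.3 -0.4] op 0.093 gf 0.0
   row: [0.851, -0.9662, 0.0371] [-0.0007, -0.0007, -0.8734]
```

```bash
python3 -m crank '[[[1,0.08,-0.09,0.0,0,0,-0.1],[1,0.16,-0.18,0,0,0,-0.2],[1,0.24,-0.27,0,0,0,-0.3],[1,0.32,-0.36,0,0,0,-0.4],[1,0.4,-0.45,0,0,0,-0.5]]]' 40; python3 g.py .441 -.012 .16 92.35
```

```text
t: 0.78
tool_pos: [0.2838, -0.3149, 0.2184]
orientation: [2.734, 1.547, 0.0]
force: [1.2, -0.8, 0.9]
opening: 0.0933
gripper_force: 0.0
t 0.78 pos [ 0.2838 -0.3149  0.2184] yaw 59.01 tilt 0.01 F [ 1.2 -0.8  0.9] op 0.0933 gf 0.0
   row: [0.6812, -0.0425, 0.117] [0.0001, -0.0001, -0.3705]
```

```bash
python3 -m crank '[[[1,0.12,-0.01,0.0,0,0,-0.1],[1,0.24,-0.02,0.02,0,0,-0.2],[1,0.36,-0.03,0.04,0,0,-0.3],[1,0.48,-0.035,0.08,0,0,-0.37],[1,0.6,-0.038,0.117,0,0,-0.37]]]' 40; python3 - <<'E'
from h import *
import g
g.go(.441,-.012,.12,92.35)
i=read_camera("top");crop(i,300,170,60,90,5,"pics/lf.png",10)
s=read_camera("side");crop(s,290,190,100,75,5,"pics/ls.png",10)
a=cv2.imread("pics/lf.png");b=cv2.imread("pics/ls.png");c=np.zeros((450,800,3),np.uint8);c[:450,:300]=a;c[:375,300:]=b;cv2.imwrite("pics/l2.png",c)
E
```

```text
t: 1.4
tool_pos: [0.4229, -0.0495, 0.1601]
orientation: [2.179, 2.262, 0.001]
force: [1.0, -0.5, 0.4]
opening: 0.0928
gripper_force: 0.0
t 1.4 pos [ 0.4229 -0.0495  0.1601] yaw 92.14 tilt 0.07 F [ 1.  -0.5  0.4] op 0.0928 gf 0.0
   row: [0.0737, 0.0388, 0.0803] [0.0007, 0.0003, -0.0024]
```

View pics/l2.png

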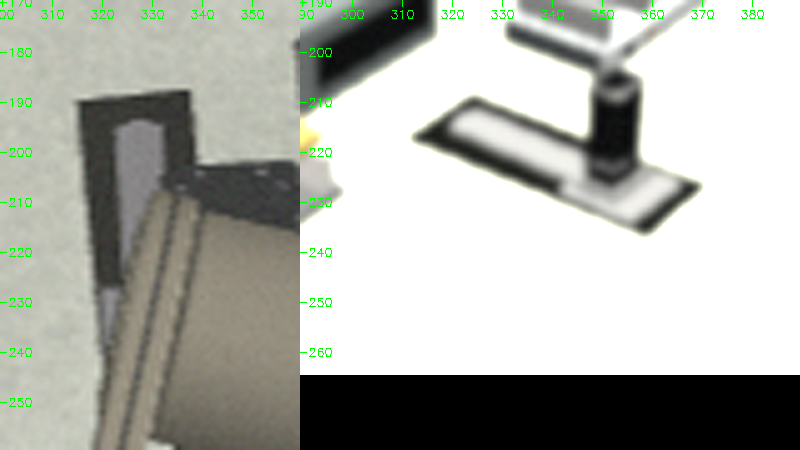

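The lifter is still on its mat. In the side view its grip top is near (353,206).

```bash
python3 -c "
from h import *
print(w2p('side',[[.441,-.012,.083],[.441,-.012,.013],[.441+.127,-.012+.005,.007]]))"
python3 -m crank '[[[1,0.037,0.019,0.02,0,0,0],[1,0.0737,0.0388,0.04,0,0,-0.0],[1,0.0737,0.0388,0.08,0,0,0],[1,0.0737,0.0388,0.16,0,0,0],[1,0.0737,0.0388,0.24,0,0,0]]]' 40; python3 g.py .441 -.012 .04 92.35
```

```text
[[353.97291177 205.2235563 ]
 [352.99557775 224.16793249]
 [322.29231608 212.29908662]]
t: 2.12
tool_pos: [0.4406, -0.0145, 0.0398]
orientation: [2.181, 2.26, 0.001]
force: [0.5, -0.1, 0.2]
opening: 0.0934
gripper_force: 0.0
t 2.12 pos [ 0.4406 -0.0145  0.0398] yaw 92.02 tilt 0.07 F [ 0.5 -0.1  0.2] op 0.0934 gf 0.0
   row: [0.0049, 0.001, -0.0004] [0.0007, 0.0003, -0.0036]
```

```bash
python3 -m crank '[[[1,0.005,0.001,0,0,0,-0.0036],[-1,0.005,0.001,0,0,0,-0.0036],[-1,0.005,0.001,0,0,0,-0.0036],[-1,0.005,0.001,0,0,0,-0.0036],[-1,0.005,0.001,0,0,0,-0.0036]]]' 45; python3 -m crank '[[[-1,0,0,0,0,0,0],[-1,0,0,0,0,0,0],[-1,0,0,0,0,0,0],[-1,0,0,0,0,0,0],[-1,0,0,0,0,0,0]]]' 45;python3 g.py .441 -.012 .04 92.35
```

```text
t: 2.75
tool_pos: [0.4413, -0.0114, 0.0412]
orientation: [2.174, 2.266, 0.001]
force: [-0.1, -0.4, 0.4]
opening: 0.0575
gripper_force: 0.0
t: 3.38
tool_pos: [0.4409, -0.0113, 0.0405]
orientation: [2.175, 2.267, 0.0]
force: [0.6, -0.1, -1.5]
opening: 0.0238
gripper_force: 45.0
t 3.38 pos [ 0.4409 -0.0113  0.0405] yaw 92.36 tilt 0.01 F [ 0.6 -0.1 -1.5] op 0.0238 gf 45.0
   row: [-0.0013, 0.0002, 0.0009] [0.0002, -0.0, 0.0001]
```

```bash
python3 - <<'E'
from fit import *
rails=[]
for b in(.08,0,-.08):
    for s in(.026,-.026): rails+=[(.035,b+s,.036),(-.035,b+s,.036)]
px=[(211,308),(221,398),(280,299),(289,390),(315,296),(325,384),(384,290),(390,379),(417,287),(427,375),(486,279),(492,369)]
s,e=fit(rails,L(px),(.6,.22,.08));print(s,np.degrees(s[2]),e)
px=[(221,398),(289,390),(325,384),(390,379),(427,375),(492,369)]
for b in(0,):
  s,e=fit(rails[1::2],L(px),(.6,.22,.08));print(s,np.degrees(s[2]),e)
for y in(.08,0,-.08):
  for x in(0,-.135,-.095):print(y,x,s[0]+np.cos(s[2])*x-np.sin(s[2])*y,s[1]+np.sin(s[2])*x+np.cos(s[2])*y)
i=cv2.imread("pics/top0.png")
E
python3 -m crank '[[[-1,0,0,-0.02,0,0,0],[-1,0,0,-0.06,0,0,0],[-1,0,0,-0.1,0,0,0],[-1,0,0,-0.12,0,0,0],[-1,0,0,-0.12,0,0,0]]]'
```

```text
[0.59744532 0.22561696 0.09401833] 5.38685360289602 0.5377371344858091
[0.5972293  0.22566037 0.09590173] 5.494764103695501 0.5148522876000072
0.08 0 0.5895689123504014 0.30529276659794047
0.08 -0.135 0.4551892437030056 0.29236587005561027
0.08 -0.095 0.49500544182075257 0.2961960616237081
0 0 0.5972292954865971 0.22566037036244663
0 -0.135 0.4628496268392013 0.21273347382011645
0 -0.095 0.5026658249569482 0.21656366538821428
-0.08 0 0.6048896786227927 0.14602797412695281
-0.08 -0.135 0.47051000997539694 0.13310107758462264
-0.08 -0.095 0.5103262080931439 0.13693126915272047
t: 4.0
tool_pos: [0.4413, -0.0114, 0.1012]
orientation: [2.174, 2.266, 0.001]
force: [-0.2, 1.0, -2.1]
opening: 0.0236
gripper_force: 45.0
```

```bash
python3 g.py .4253 .1298 .0575 95.2
```

```text
t 4.0 pos [ 0.4413 -0.0114  0.1012] yaw 92.36 tilt 0.08 F [-0.2  1.  -2.1] op 0.0236 gf 45.0
   row: [0.2835, -0.0204, 0.0872] [0.0009, 0.0002, -0.0315]
```

```bash
python3 -m crank '[[[-1,0.06,-0.02,0,0,0,-0.01],[-1,0.15,-0.02,0.02,0,0,-0.0315],[-1,0.24,-0.0204,0.05,0,0,-0.0315],[-1,0.2835,-0.0204,0.085,0,0,-0.0315],[-1,0.2835,-0.0204,0.087,0,0,-0.0315]]]'; python3 - <<'E'
from h import *
import g
g.go(.4253,.1298,.0575,95.2)
i=read_camera("top");s=read_camera("side")
T=[(.127,0,.0575-.0335),(.127,.015,.024),(.127,-.015,.024)]
a=np.radians(5.2);P=[(.4253+np.cos(a)*x-np.sin(a)*y,.1298+np.sin(a)*x+np.cos(a)*y,z) for x,y,z in T]
print(w2p("top",P),w2p("side",P))
crop(i,255,160,60,80,6,"pics/a.png",10);crop(s,225,190,110,90,4,"pics/b.png",10,1.2)
a=cv2.imread("pics/a.png");b=cv2.imread("pics/b.png");c=np.zeros((480,800,3),np.uint8);c[:480,:360]=a;c[:360,360:]=b;cv2.imwrite("pics/p1.png",c)
E
```

```text
t: 4.62
tool_pos: [0.4223, 0.1307, 0.0545]
orientation: [-2.113, -2.32, 0.006]
force: [-0.5, 0.1, -4.0]
opening: 0.024
gripper_force: 45.0
t 4.62 pos [0.4223 0.1307 0.0545] yaw 95.35 tilt 0.28 F [-0.5  0.1 -4. ] op 0.024 gf 45.0
   row: [-0.0024, 0.0058, -0.0061] [-0.0031, 0.0002, 0.0017]
[[280.28386508 198.60587346]
 [275.51717415 199.08850085]
 [285.0484526  198.12342875]] [[293.95137535 228.17993413]
 [290.74672403 230.38342423]
 [297.09928745 226.01538507]]
```

View pics/p1.png

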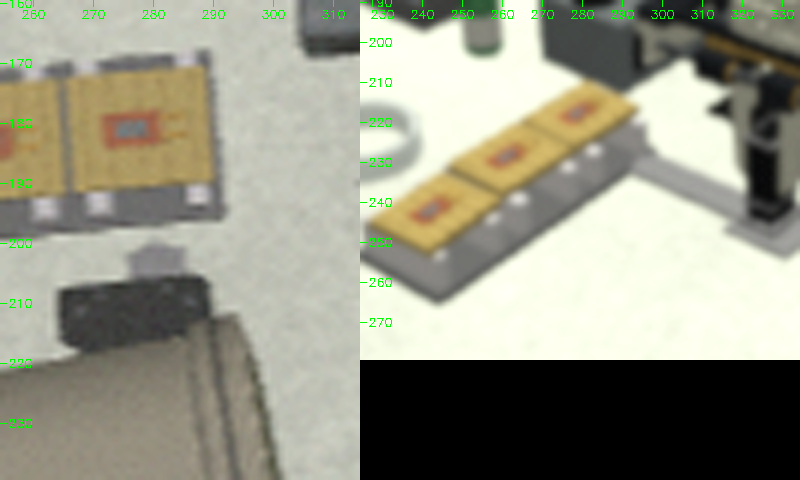

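The blade tip is at u≈280.3, in line with the gap between the bay's rails. I'll insert.

```bash
python3 g.py .4253 .1298 .0575 95.2  .51 .1375 .0575 95.2 .51 .1375 .095 95.2
```

```text
t 4.72 pos [0.424  0.1295 0.0562] yaw 95.25 tilt 0.11 F [-0.7 -0.1 -2.9] op 0.0241 gf 45.0
   row: [0.0003, 0.0027, -0.0026] [-0.0012, 0.0003, 0.0005]
t 4.72 pos [0.424  0.1295 0.0562] yaw 95.25 tilt 0.11 F [-0.7 -0.1 -2.9] op 0.0241 gf 45.0
   row: [0.0002, 0.1728, -0.0029] [-0.0012, 0.0003, 0.0005]
t 4.72 pos [0.424  0.1295 0.0562] yaw 95.25 tilt 0.11 F [-0.7 -0.1 -2.9] op 0.0241 gf 45.0
   row: [0.0002, 0.1727, -0.0779] [-0.0012, 0.0003, 0.0005]
```

```bash
python3 -m crank '[[[-1,0,0.02,-0.001,0,0,0],[-1,0,0.06,-0.001,0,0,0],[-1,0,0.11,-0.001,0,0,0],[-1,0,0.15,-0.001,0,0,0],[-1,0,0.17,-0.001,0,0,0]]]';python3 g.py .51 .1375 .0575 95.2
```

```text
t: 5.35
tool_pos: [0.5114, 0.1368, 0.0582]
orientation: [2.119, 2.317, 0.002]
force: [0.1, 0.5, -3.5]
opening: 0.0236
gripper_force: 45.0
t 5.35 pos [0.5114 0.1368 0.0582] yaw 95.11 tilt 0.09 F [ 0.1  0.5 -3.5] op 0.0236 gf 45.0
   row: [0.0016, -0.0027, 0.0013] [0.001, -0.0, -0.001]
```

```bash
python3 -m crank '[[[-1,0.001,-0.002,-0.012,0,0,0],[-1,0.001,-0.002,-0.024,0,0,0],[-1,0.001,-0.002,-0.05,0,0,0],[-1,0.001,-0.002,-0.09,0,0,0],[-1,0.001,-0.002,-0.12,0,0,0]]]'; python3 -m crank '[[[-1,0,-0.01,-0.015,0,0,0],[-1,0,-0.03,-0.015,0,0,0],[-1,0,-0.06,-0.015,0,0,0],[-1,0,-0.08,-0.015,0,0,0],[-1,0,-0.085,-0.015,0,0,0]]]';python3 g.py .46 -.157 .125 94.3
python3 - <<'E'
from h import *
import cv2
i=read_camera("top");crop(i,200,150,160,110,5,"pics/p2.png",10)
E
```

```text
t: 5.98
tool_pos: [0.5086, 0.1381, 0.1193]
orientation: [2.118, 2.319, 0.002]
force: [1.3, 1.0, -4.4]
opening: 0.0239
gripper_force: 45.0
t: 6.6
tool_pos: [0.465, 0.134, 0.1244]
orientation: [-2.118, -2.32, 0.001]
force: [-1.5, 0.7, -3.5]
opening: 0.0239
gripper_force: 45.0
t 6.6 pos [0.465  0.134  0.1244] yaw 95.21 tilt 0.05 F [-1.5  0.7 -3.5] op 0.0239 gf 45.0
   row: [-0.5788, -0.0627, -0.0011] [-0.0006, 0.0, 0.0101]
```

View pics/p2.png

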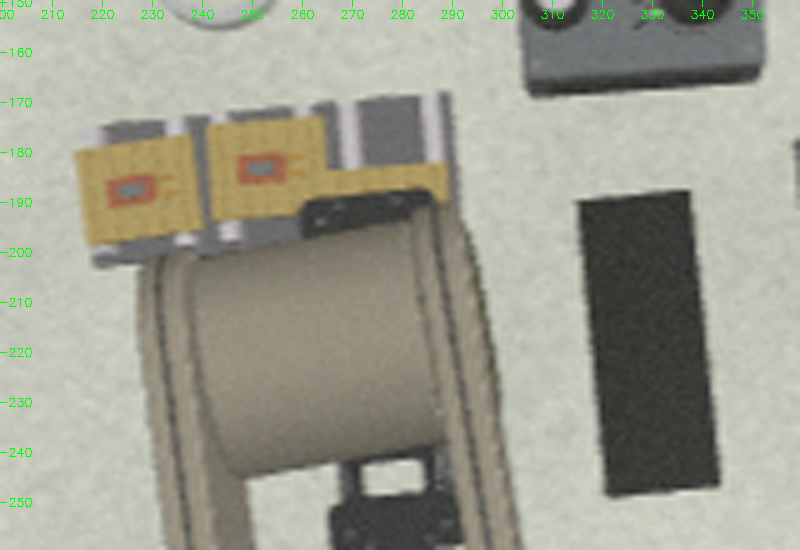

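The coupon rides on the blade with its front corners at (264.7,183.7) and (288.7,182.1). The mat is empty.

```bash
python3 - <<'E'
from fit import *
f=lambda a:[(200+x/5-.5,150+y/5-.5) for x,y in a]
for p in f([(326,171),(446,163)]):print(p2w("top",p,.099))
a=np.radians(5.2)
print(.465+.125*np.cos(a),.134+.125*np.sin(a))
print(fit([(.14,.037,.003),(.14,-.037,.003),(-.05,-.037,.003),(-.05,.037,.003)],f([(578,201),(690,190),(720,487),(607,497)]),(.44,0,.05)))
E
python3 -m crank '[[[-1,-0.03,-0.01,0,0,0,0],[-1,-0.09,-0.03,0,0,0,0],[-1,-0.17,-0.04,0,0,0,0],[-1,-0.25,-0.05,0,0,0,0],[-1,-0.34,-0.06,0,0,0,0.01]]]';python3 -m crank '[[[-1,-0.08,0,0,0,0,0],[-1,-0.15,0,0,0,0,0],[-1,-0.2,0,0,0,0,0],[-1,-0.23,0,0,0,0,0],[-1,-0.237,0,0,0,0,0]]]';python3 g.py .4829 -.1573 .125 94.3
```

```text
[0.58975331 0.18113062 0.099     ]
[0.59380702 0.10986407 0.099     ]
0.5894855498269963 0.14532907252472252
(array([ 0.44504556, -0.01591452,  0.08547767]), np.float64(0.3533518722178428))
t: 7.28
tool_pos: [0.4513, -0.0398, 0.1251]
orientation: [2.136, 2.303, 0.0]
force: [1.0, -1.1, -3.3]
opening: 0.0235
gripper_force: 45.0
t: 7.9
tool_pos: [0.4602, -0.1569, 0.1249]
orientation: [-2.138, -2.302, 0.0]
force: [-0.1, 0.8, -4.3]
opening: 0.0238
gripper_force: 45.0
t 7.9 pos [ 0.4602 -0.1569  0.1249] yaw 94.22 tilt 0.01 F [-0.1  0.8 -4.3] op 0.0238 gf 45.0
   row: [-0.0041, 0.0452, -0.0003] [-0.0001, -0.0001, -0.0009]
```

```bash
python3 -m crank '[[[-1,0,0.01,0,0,0,0],[-1,0,0.025,0,0,0,0],[-1,-0.002,0.036,0,0,0,0],[-1,-0.002,0.041,0.01,0,0,0],[-1,-0.002,0.041,0.02,0,0,0]]]';python3 g.py .481 -.1573 .07 94.3; python3 - <<'E'
from h import *
crop(read_camera("top"),350,150,100,75,6,"pics/p3.png",10)
E
```

```text
t: 8.52
tool_pos: [0.481, -0.1552, 0.1144]
orientation: [-2.136, -2.303, 0.0]
force: [-0.6, -0.5, -2.8]
opening: 0.024
gripper_force: 45.0
t 8.53 pos [ 0.481  -0.1552  0.1144] yaw 94.33 tilt 0.03 F [-0.6 -0.5 -2.8] op 0.024 gf 45.0
   row: [-0.0041, -0.0002, 0.0888] [-0.0003, -0.0001, 0.0003]
```

View pics/p3.png

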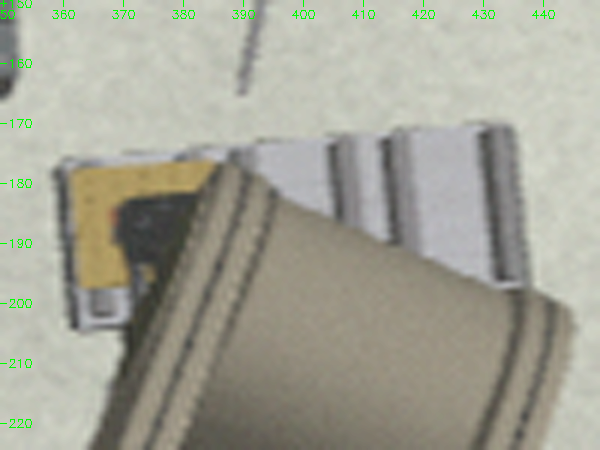

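The coupon sits above bay 0, just inside the block's edge at u≈361.5, as expected. I'll lower it.

```bash
python3 -m crank '[[[-1,-0.004,0,0.02,0,0,0],[-1,-0.004,0,0.045,0,0,0],[-1,-0.004,0,0.06,0,0,0],[-1,-0.004,0,0.072,0,0,0],[-1,-0.004,0,0.088,0,0,0]]]';python3 g.py .481 -.1573 .07 94.3; python3 -m crank '[[[-1,0,-0.01,0,0,0,0],[-1,0,-0.05,0,0,0,0],[-1,0,-0.1,0,0,0,0],[-1,0,-0.16,0,0,0,0],[-1,0,-0.19,0,0,0,0]]]';python3 g.py .3891 -.1642 .07 94.3 .4329 .2105 .0575 95.2
```

```text
t: 9.2
tool_pos: [0.4814, -0.1577, 0.0709]
orientation: [2.136, 2.303, 0.0]
force: [-1.0, 0.3, -2.8]
opening: 0.0235
gripper_force: 45.0
t 9.2 pos [ 0.4814 -0.1577  0.0709] yaw 94.3 tilt 0.04 F [-1.   0.3 -2.8] op 0.0235 gf 45.0
   row: [0.0008, -0.0008, 0.0017] [0.0004, 0.0002, -0.0]
t: 9.82
tool_pos: [0.3851, -0.1647, 0.0711]
orientation: [2.137, 2.303, -0.0]
force: [0.3, -0.4, -2.0]
opening: 0.0241
gripper_force: 45.0
t 9.82 pos [ 0.3851 -0.1647  0.0711] yaw 94.28 tilt 0.01 F [ 0.3 -0.4 -2. ] op 0.0241 gf 45.0
   row: [0.0004, 0.0081, 0.0021] [-0.0, 0.0001, -0.0002]
t 9.82 pos [ 0.3851 -0.1647  0.0711] yaw 94.28 tilt 0.01 F [ 0.3 -0.4 -2. ] op 0.0241 gf 45.0
   row: [0.7411, 0.1514, 0.027] [-0.0, 0.0001, -0.0102]
```

```bash
python3 -m crank '[[[-1,0.08,0.01,0,0,0,0],[-1,0.2,0.02,0,0,0,0],[-1,0.32,0.03,0,0,0,0],[-1,0.44,0.04,0,0,0,0],[-1,0.54,0.05,0,0,0,-0.01]]]';python3 g.py .418 .2095 .0575 95.2
```

```text
t: 10.45
tool_pos: [0.391, 0.1085, 0.0717]
orientation: [2.117, 2.32, 0.002]
force: [0.9, 0.3, -2.4]
opening: 0.0239
gripper_force: 45.0
t 10.45 pos [0.391  0.1085 0.0717] yaw 95.25 tilt 0.11 F [ 0.9  0.3 -2.4] op 0.0239 gf 45.0
   row: [0.1961, 0.0721, 0.0286] [0.0012, -0.0001, 0.0006]
```

```bash
python3 -m crank '[[[-1,0.1,0.03,0.01,0,0,0],[-1,0.17,0.06,0.025,0,0,0],[-1,0.195,0.07,0.0285,0,0,0],[-1,0.196,0.072,0.0285,0,0,0],[-1,0.196,0.072,0.0285,0,0,0]]]';python3 - <<'E'
from h import *
import g
g.go(.418,.2095,.0575,95.2);g.go(.5027,.2172,.0575,95.2)
i=read_camera("top");crop(i,220,165,55,60,7,"pics/a.png",10);crop(i,350,160,60,60,6,"pics/b.png",10)
a=cv2.imread("pics/a.png");b=cv2.imread("pics/b.png");c=np.zeros((420,745,3),np.uint8);c[:420,:385]=a;c[:360,385:]=b;cv2.imwrite("pics/p4.png",c)
E
```

```text
t: 11.08
tool_pos: [0.418, 0.2063, 0.0569]
orientation: [2.119, 2.319, -0.001]
force: [-0.2, -0.5, -3.5]
opening: 0.0237
gripper_force: 45.0
t 11.07 pos [0.418  0.2063 0.0569] yaw 95.16 tilt 0.02 F [-0.2 -0.5 -3.5] op 0.0237 gf 45.0
   row: [0.0063, 0.0006, -0.0012] [-0.0001, 0.0003, -0.0005]
t 11.07 pos [0.418  0.2063 0.0569] yaw 95.16 tilt 0.02 F [-0.2 -0.5 -3.5] op 0.0237 gf 45.0
   row: [0.0064, 0.1707, -0.0013] [-0.0001, 0.0003, -0.0005]
```

View pics/p4.png

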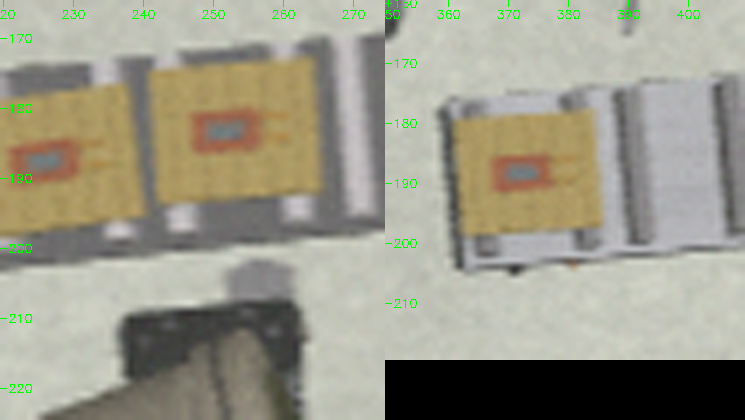

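The first coupon lies centred in bay 0. The blade tip is at u≈256.6 and the bay centre at about 254.8, so it sits about 5 mm to the right. I'll correct that before inserting.

```bash
python3 -m crank '[[[-1,0.008,0,-0.001,0,0,0],[-1,0.008,0,-0.001,0,0,0],[-1,0.008,0,-0.001,0,0,0],[-1,0.008,0,-0.001,0,0,0],[-1,0.008,0,-0.001,0,0,0]]]';python3 - <<'E'
from h import *
import g
g.go(.418,.2105,.0575,95.2)
i=read_camera("top")[195:212,240:275].astype(float)
g=i.sum(2); 
for v in(8,9,10): print((g[v]).astype(int))
E
```

```text
t: 11.75
tool_pos: [0.4176, 0.2113, 0.0572]
orientation: [2.118, 2.32, -0.0]
force: [-0.4, -0.4, -1.5]
opening: 0.0238
gripper_force: 45.0
t 11.75 pos [0.4176 0.2113 0.0572] yaw 95.2 tilt 0.0 F [-0.4 -0.4 -1.5] op 0.0238 gf 45.0
   row: [-0.0017, 0.0006, -0.0006] [-0.0, 0.0, 0.0]
[338 332 329 325 325 322 326 325 326 330 308 288 246 229 221 220 220 231
 232 235 285 321 324 313 315 328 333 318 321 324 324 324 323 323 318]
[335 330 327 322 320 319 321 320 320 324 271 228 230 233 232 223 219 224
 230 240 295 325 318 318 320 333 327 318 326 320 315 318 317 325 320]
[324 328 326 319 326 322 312 318 315 321 284 238 226 236 231 223 224 223
 224 222 281 321 316 317 327 335 330 321 315 312 318 315 320 322 323]
```

```bash
python3 -m crank '[[[-1,0,0.02,0,0,0,0],[-1,0,0.06,0,0,0,0],[-1,0,0.11,0,0,0,0],[-1,0,0.155,0,0,0,0],[-1,0,0.174,0,0,0,0]]]';python3 g.py .5045 .2192 .0575 95.2;python3 -m crank '[[[-1,0,0,-0.012,0,0,0],[-1,0,0,-0.024,0,0,0],[-1,0,0,-0.05,0,0,0],[-1,0,0,-0.09,0,0,0],[-1,0,0,-0.135,0,0,0]]]'; python3 -m crank '[[[-1,0,-0.01,0,0,0,0],[-1,0,-0.03,0,0,0,0],[-1,0,-0.06,0,0,0,0],[-1,0,-0.08,0,0,0,0],[-1,0,-0.085,0,0,0,0]]]';python3 - <<'E'
from h import *
import g
g.go(.46,-.235,.125,94.3)
i=read_camera("top");cv2.imwrite("pics/raw5.png",i[:,:,::-1]);crop(i,210,160,80,55,8,"pics/p5.png",10)
E
```

```text
t: 12.42
tool_pos: [0.5058, 0.2192, 0.0572]
orientation: [2.119, 2.319, 0.001]
force: [-0.7, -0.2, -2.7]
opening: 0.0237
gripper_force: 45.0
t 12.43 pos [0.5058 0.2192 0.0572] yaw 95.17 tilt 0.03 F [-0.7 -0.2 -2.7] op 0.0237 gf 45.0
   row: [0.0002, -0.0026, -0.0006] [0.0003, -0.0, -0.0003]
t: 13.05
tool_pos: [0.5042, 0.2193, 0.1266]
orientation: [2.118, 2.32, 0.001]
force: [-0.1, -0.7, -3.3]
opening: 0.0234
gripper_force: 45.0
t: 13.68
tool_pos: [0.4608, 0.2152, 0.1241]
orientation: [-2.118, -2.32, 0.002]
force: [-0.8, 0.1, -2.7]
opening: 0.0236
gripper_force: 45.0
t 13.68 pos [0.4608 0.2152 0.1241] yaw 95.22 tilt 0.06 F [-0.8  0.1 -2.7] op 0.0236 gf 45.0
   row: [-0.8965, -0.0835, -0.0016] [-0.0007, 0.0002, 0.0102]
```

View pics/p5.png

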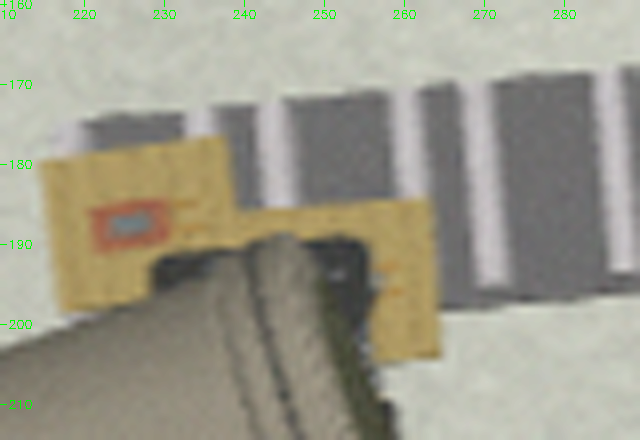

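Coupon B is level on the blade, with right corners at (263.5,184.3) and (264.6,203.9).

```bash
python3 - <<'E'
from fit import *
s,e=fit([(.03,-.036,.0986),(-.03,-.036,.0986),(.03,.036,.0986)],[(263.5,184.25),(264.6,203.9),(238.9,186)],(.55,.22,.05))
print(s,np.degrees(s[2]),e)
a=np.radians(5.2);d=s[:2]-[.4608,.2152];o=[d@[np.cos(a),np.sin(a)],d@[-np.sin(a),np.cos(a)]];print('coupon in lifter',o)
b=np.radians(4.3);c,n=np.cos(b),np.sin(b)
print('grip for bay1',.5836-c*o[0]+n*o[1],-.23-n*o[0]-c*o[1])
E
python3 -m crank '[[[-1,-0.03,-0.01,0,0,0,0],[-1,-0.09,-0.03,0,0,0,0],[-1,-0.17,-0.05,0,0,0,0],[-1,-0.26,-0.06,0,0,0,0],[-1,-0.36,-0.07,0,0,0,0.01]]]';python3 -m crank '[[[-1,-0.1,0,0,0,0,0],[-1,-0.2,0,0,0,0,0],[-1,-0.3,0,0,0,0,0],[-1,-0.38,0,0,0,0,0],[-1,-0.45,0,0,0,0,0]]]';python3 g.py .4829 -.2373 .125 94.3
```

```text
[0.55637966 0.21929642 0.06733557] 3.858043954387184 0.23986639451587166
coupon in lifter [np.float64(0.09555756048521957), np.float64(-0.004583070220196954)]
grip for bay1 0.487967788518146 -0.2325946147343295
t: 14.35
tool_pos: [0.4432, 0.031, 0.1249]
orientation: [2.136, 2.303, 0.0]
force: [1.3, -0.1, -3.6]
opening: 0.0237
gripper_force: 45.0
t: 14.98
tool_pos: [0.4597, -0.194, 0.1248]
orientation: [2.138, 2.301, -0.001]
force: [0.3, 1.1, -3.6]
opening: 0.0239
gripper_force: 45.0
t 14.97 pos [ 0.4597 -0.194   0.1248] yaw 94.22 tilt 0.03 F [ 0.3  1.1 -3.6] op 0.0239 gf 45.0
   row: [-0.0897, 0.04, -0.0004] [-0.0, 0.0003, -0.0009]
```

```bash
python3 g.py .486 -.2355 .115 94.3; python3 -m crank '[[[-1,-0.03,0.01,0,0,0,0],[-1,-0.07,0.03,0,0,0,0],[-1,-0.085,0.045,0.005,0,0,0],[-1,-0.087,0.046,0.013,0,0,0],[-1,-0.087,0.046,0.02,0,0,0]]]';python3 g.py .486 -.2355 .07 94.3
```

```text
t 14.97 pos [ 0.4597 -0.194   0.1248] yaw 94.22 tilt 0.03 F [ 0.3  1.1 -3.6] op 0.0239 gf 45.0
   row: [-0.0866, 0.0464, 0.0196] [-0.0, 0.0003, -0.0009]
t: 15.6
tool_pos: [0.4861, -0.2322, 0.114]
orientation: [-2.135, -2.303, 0.0]
force: [-0.4, -0.7, -3.3]
opening: 0.0234
gripper_force: 45.0
t 15.6 pos [ 0.4861 -0.2322  0.114 ] yaw 94.34 tilt 0.07 F [-0.4 -0.7 -3.3] op 0.0234 gf 45.0
   row: [-0.0066, -0.0006, 0.088] [-0.0006, -0.0006, 0.0004]
```

```bash
python3 -m crank '[[[-1,-0.006,0,0.02,0,0,0],[-1,-0.006,0,0.045,0,0,0],[-1,-0.006,0,0.06,0,0,0],[-1,-0.006,0,0.072,0,0,0],[-1,-0.006,0,0.088,0,0,0]]]';python3 g.py .486 -.2355 .07 94.3; python3 -m crank '[[[-1,0,-0.01,0,0,0,0],[-1,0,-0.05,0,0,0,0],[-1,0,-0.1,0,0,0,0],[-1,0,-0.16,0,0,0,0],[-1,0,-0.2,0,0,0,0]]]';python3 g.py .412 .289 .07 95.2
```

```text
t: 16.23
tool_pos: [0.487, -0.2363, 0.0706]
orientation: [2.136, 2.303, 0.0]
force: [1.0, -0.3, -2.1]
opening: 0.0237
gripper_force: 45.0
t 16.23 pos [ 0.487  -0.2363  0.0706] yaw 94.29 tilt 0.04 F [ 1.  -0.3 -2.1] op 0.0237 gf 45.0
   row: [0.0017, -0.0019, 0.0012] [0.0004, 0.0003, -0.0001]
t: 16.85
tool_pos: [0.3858, -0.2437, 0.071]
orientation: [2.137, 2.303, -0.0]
force: [0.1, -0.2, -2.5]
opening: 0.0242
gripper_force: 45.0
t 16.85 pos [ 0.3858 -0.2437  0.071 ] yaw 94.29 tilt 0.02 F [ 0.1 -0.2 -2.5] op 0.0242 gf 45.0
   row: [1.0586, 0.1318, 0.0016] [0.0001, 0.0003, -0.0102]
```

```bash
python3 -m crank '[[[-1,0.1,0.01,0,0,0,0],[-1,0.22,0.02,0,0,0,0],[-1,0.34,0.03,0,0,0,0],[-1,0.46,0.04,0,0,0,0],[-1,0.58,0.05,0,0,0,-0.01]]]'; python3 -m crank '[[[-1,0.12,0.01,0,0,0,0],[-1,0.24,0.02,0,0,0,0],[-1,0.36,0.03,0.01,0,0,0],[-1,0.44,0.06,0.02,0,0,0],[-1,0.48,0.08,0.025,0,0,0]]]';python3 g.py .411 .2905 .0575 95.2
```

```text
t: 17.48
tool_pos: [0.3903, 0.0491, 0.0715]
orientation: [2.118, 2.318, 0.002]
force: [0.8, -0.6, -2.7]
opening: 0.0238
gripper_force: 45.0
t: 18.1
tool_pos: [0.4083, 0.2924, 0.0585]
orientation: [2.116, 2.322, 0.002]
force: [-0.3, -0.1, -2.9]
opening: 0.0237
gripper_force: 45.0
t 18.1 pos [0.4083 0.2924 0.0585] yaw 95.33 tilt 0.06 F [-0.3 -0.1 -2.9] op 0.0237 gf 45.0
   row: [-0.0043, 0.005, 0.002] [0.0005, -0.0004, 0.0015]
```

```bash
python3 -m crank '[[[-1,-0.004,0.004,0.002,0,0,0.001],[-1,-0.004,0.004,0.002,0,0,0.001],[-1,-0.004,0.004,0.002,0,0,0.001],[-1,-0.004,0.004,0.002,0,0,0.001],[-1,-0.004,0.004,0.002,0,0,0.001]]]';python3 - <<'E'
from h import *
import g
g.go(.411,.2905,.0575,95.2);g.go(.491,.2975,.0575,95.2)
i=read_camera("top");crop(i,205,170,55,50,7,"pics/a.png",10);crop(i,350,160,65,50,6,"pics/b.png",10)
a=cv2.imread("pics/a.png");b=cv2.imread("pics/b.png");c=np.zeros((350,775,3),np.uint8);c[:350,:385]=a;c[:300,385:]=b;cv2.imwrite("pics/p6.png",c)
E
```

```text
t: 18.73
tool_pos: [0.4105, 0.288, 0.0574]
orientation: [2.121, 2.318, 0.0]
force: [0.3, -0.7, -2.8]
opening: 0.0238
gripper_force: 45.0
t 18.73 pos [0.4105 0.288  0.0574] yaw 95.07 tilt 0.01 F [ 0.3 -0.7 -2.8] op 0.0238 gf 45.0
   row: [0.005, 0.0014, -0.0002] [0.0001, -0.0001, -0.0014]
t 18.73 pos [0.4105 0.288  0.0574] yaw 95.07 tilt 0.01 F [ 0.3 -0.7 -2.8] op 0.0238 gf 45.0
   row: [0.0047, 0.162, -0.0002] [0.0001, -0.0001, -0.0014]
```

View pics/p6.png

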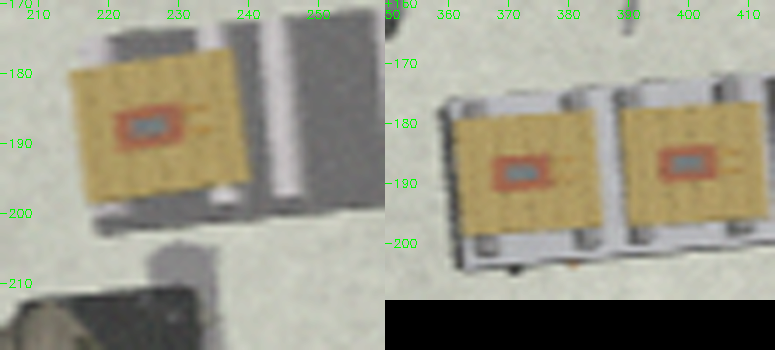

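Both placed coupons are centred. The blade tip, at u≈230.5, is about 1.5 mm right of bay A's centre line. I'll correct and insert.

```bash
python3 -m crank '[[[-1,0.004,0.01,0,0,0,-0.0014],[-1,0.004,0.05,0,0,0,-0.0014],[-1,0.004,0.1,0,0,0,-0.0014],[-1,0.004,0.145,0,0,0,-0.0014],[-1,0.004,0.163,0,0,0,-0.0014]]]';python3 g.py .4918 .2975 .0575 95.2;python3 -m crank '[[[-1,0,0,-0.012,0,0,0],[-1,0,0,-0.024,0,0,0],[-1,0,0,-0.05,0,0,0],[-1,0,0,-0.09,0,0,0],[-1,0,0,-0.135,0,0,0]]]'; python3 -m crank '[[[-1,0,-0.01,0,0,0,0],[-1,0,-0.03,0,0,0,0],[-1,0,-0.06,0,0,0,0],[-1,0,-0.08,0,0,0,0],[-1,0,-0.085,0,0,0,0]]]';python3 - <<'E'
from h import *
import g
g.go(.46,-.315,.125,94.3)
i=read_camera("top");crop(i,190,160,80,55,8,"pics/p7.png",10)
E
```

```text
t: 19.4
tool_pos: [0.4927, 0.2977, 0.0572]
orientation: [2.118, 2.32, 0.001]
force: [-0.2, -0.4, -2.9]
opening: 0.0237
gripper_force: 45.0
t 19.4 pos [0.4927 0.2977 0.0572] yaw 95.21 tilt 0.02 F [-0.2 -0.4 -2.9] op 0.0237 gf 45.0
   row: [-0.0002, -0.0018, -0.0006] [0.0002, -0.0001, 0.0001]
t: 20.02
tool_pos: [0.4913, 0.2977, 0.1266]
orientation: [2.117, 2.321, 0.001]
force: [-0.2, 0.3, -3.2]
opening: 0.0235
gripper_force: 45.0
t: 20.65
tool_pos: [0.448, 0.2936, 0.1243]
orientation: [-2.117, -2.321, 0.001]
force: [0.5, 0.1, -3.0]
opening: 0.0239
gripper_force: 45.0
t 20.65 pos [0.448  0.2936 0.1243] yaw 95.27 tilt 0.04 F [ 0.5  0.1 -3. ] op 0.0239 gf 45.0
   row: [-1.2142, -0.0878, -0.001] [-0.0004, 0.0002, 0.0108]
```

View pics/p7.png

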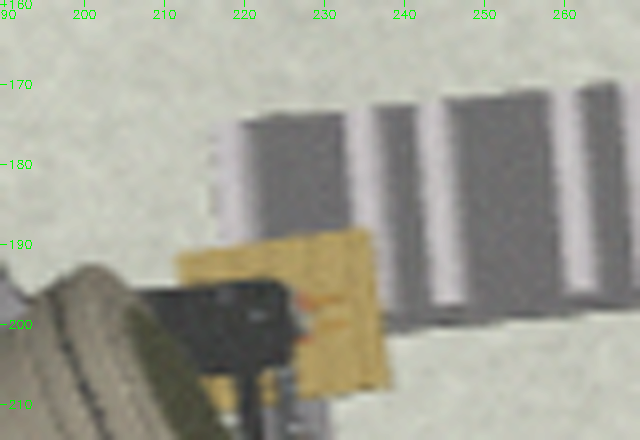

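The last coupon is on the blade, with corners at (211.8,191.6), (235.9,188.1) and (238.4,207.6).

```bash
python3 - <<'E'
from fit import *
s,e=fit([(.03,.036,.0986),(.03,-.036,.0986),(-.03,-.036,.0986)],[(211.75,191.6),(235.9,188.1),(238.4,207.6)],(.55,.22,.05))
print(s,np.degrees(s[2]),e)
a=np.radians(5.2);d=s[:2]-[.448,.2936];o=[d@[np.cos(a),np.sin(a)],d@[-np.sin(a),np.cos(a)]];print('coupon in lifter',o)
b=np.radians(4.3);c,n=np.cos(b),np.sin(b);x,y=.5836+n*.08,-.23-c*.08
print('grip for bay2',x-c*o[0]+n*o[1],y-n*o[0]-c*o[1], 'centred blade',x-c*.095,y-n*.095)
E
python3 -m crank '[[[-1,-0.03,-0.01,0,0,0,0],[-1,-0.09,-0.03,0,0,0,0],[-1,-0.17,-0.05,0,0,0,0],[-1,-0.27,-0.06,0,0,0,0],[-1,-0.38,-0.07,0,0,0,0.01]]]';python3 -m crank '[[[-1,-0.1,0,0,0,0,0],[-1,-0.21,0,0,0,0,0],[-1,-0.32,0,0,0,0,0],[-1,-0.43,0,0,0,0,0],[-1,-0.52,0,0,0,0,0]]]';python3 g.py .475 -.313 .125 94.3
```

```text
[0.54337897 0.29826628 0.13849008] 7.93489735448031 0.27233755357448786
coupon in lifter [np.float64(0.09540934404429985), np.float64(-0.0039973649017373235)]
grip for bay2 0.4941578013347549 -0.31294236897249844 centred blade 0.4948657104612202 -0.3168977897305104
t: 21.32
tool_pos: [0.4314, 0.0993, 0.1249]
orientation: [2.135, 2.304, 0.0]
force: [0.8, -0.3, -3.5]
opening: 0.0235
gripper_force: 45.0
t: 21.95
tool_pos: [0.4507, -0.161, 0.125]
orientation: [2.137, 2.302, -0.0]
force: [0.9, -0.5, -2.9]
opening: 0.0239
gripper_force: 45.0
t 21.95 pos [ 0.4507 -0.161   0.125 ] yaw 94.25 tilt 0.05 F [ 0.9 -0.5 -2.9] op 0.0239 gf 45.0
   row: [-0.3068, 0.026, 0.0002] [0.0003, 0.0005, -0.0006]
```

```bash
python3 g.py .494 -.3155 .115 94.3; python3 -m crank '[[[-1,-0.08,0.005,0,0,0,0],[-1,-0.17,0.015,0,0,0,0],[-1,-0.25,0.02,0,0,0,0],[-1,-0.29,0.025,0,0,0,0],[-1,-0.308,0.026,0,0,0,0]]]';python3 g.py .494 -.315 .115 94.3;
```

```text
t 21.95 pos [ 0.4507 -0.161   0.125 ] yaw 94.25 tilt 0.05 F [ 0.9 -0.5 -2.9] op 0.0239 gf 45.0
   row: [-0.3146, 0.0636, 0.0203] [0.0003, 0.0005, -0.0006]
t: 22.58
tool_pos: [0.4751, -0.3122, 0.1246]
orientation: [-2.138, -2.302, 0.001]
force: [-0.2, 1.3, -3.8]
opening: 0.024
gripper_force: 45.0
t 22.57 pos [ 0.4751 -0.3122  0.1246] yaw 94.23 tilt 0.02 F [-0.2  1.3 -3.8] op 0.024 gf 45.0
   row: [-0.0084, 0.0373, 0.0191] [-0.0003, 0.0, -0.0007]
```

```bash
python3 -m crank '[[[-1,-0.002,0.01,0.0,0,0,0],[-1,-0.005,0.022,0.0,0,0,0],[-1,-0.008,0.033,0.005,0,0,0],[-1,-0.008,0.037,0.012,0,0,0],[-1,-0.008,0.037,0.019,0,0,0]]]';python3 g.py .494 -.315 .07 94.3;
```

```text
t: 23.2
tool_pos: [0.4947, -0.3127, 0.1147]
orientation: [-2.135, -2.304, 0.0]
force: [-0.2, 0.1, -3.8]
opening: 0.024
gripper_force: 45.0
t 23.2 pos [ 0.4947 -0.3127  0.1147] yaw 94.37 tilt 0.03 F [-0.2  0.1 -3.8] op 0.024 gf 45.0
   row: [-0.0045, -0.0017, 0.0895] [-0.0002, -0.0002, 0.0008]
```

```bash
python3 -m crank '[[[-1,-0.004,-0.001,0.02,0,0,0],[-1,-0.004,-0.001,0.045,0,0,0],[-1,-0.004,-0.001,0.06,0,0,0],[-1,-0.004,-0.001,0.072,0,0,0],[-1,-0.004,-0.001,0.088,0,0,0]]]';python3 g.py .494 -.315 .07 94.3; python3 -m crank '[[[-1,0,-0.01,0,0,0,0],[-1,0,-0.05,0,0,0,0],[-1,0,-0.1,0,0,0,0],[-1,0,-0.16,0,0,0,0],[-1,0,-0.21,0,0,0,0]]]';python3 g.py .445 -.0159 .07 94.9
```

```text
t: 23.82
tool_pos: [0.4946, -0.3154, 0.0712]
orientation: [2.135, 2.303, 0.0]
force: [0.5, -0.3, -3.1]
opening: 0.0239
gripper_force: 45.0
t 23.82 pos [ 0.4946 -0.3154  0.0712] yaw 94.33 tilt 0.05 F [ 0.5 -0.3 -3.1] op 0.0239 gf 45.0
   row: [0.001, -0.0011, 0.0024] [0.0004, 0.0004, 0.0004]
t: 24.45
tool_pos: [0.3886, -0.3234, 0.0716]
orientation: [2.135, 2.303, -0.0]
force: [0.1, -0.7, -2.7]
opening: 0.0238
gripper_force: 45.0
t 24.45 pos [ 0.3886 -0.3234  0.0716] yaw 94.33 tilt 0.04 F [ 0.1 -0.7 -2.7] op 0.0238 gf 45.0
   row: [0.6046, 0.159, 0.0029] [0.0002, 0.0004, -0.0063]
```

```bash
python3 -m crank '[[[-1,0.1,0,0,0,0,0],[-1,0.22,0,0,0,0,0],[-1,0.34,0.0,0,0,0,0],[-1,0.45,0.03,0,0,0,0],[-1,0.54,0.08,0,0,0,-0.006]]]';python3 -m crank '[[[-1,0.04,0.04,0,0,0,0],[-1,0.06,0.07,0,0,0,0],[-1,0.065,0.08,0.0,0,0,0],[-1,0.065,0.08,0.0,0,0,0],[-1,0.065,0.08,0,0,0,0]]]'; python3 - <<'E'
from h import *
import g
g.go(.445,-.0159,.0405,94.9)
i=read_camera("top");crop(i,355,160,90,60,8,"pics/p8.png",10)
E
```

```text
t: 25.08
tool_pos: [0.409, -0.0492, 0.0719]
orientation: [2.124, 2.313, 0.001]
force: [0.8, -0.3, -2.8]
opening: 0.0237
gripper_force: 45.0
t: 25.7
tool_pos: [0.4456, -0.0157, 0.0711]
orientation: [-2.126, -2.313, 0.0]
force: [-0.8, 0.6, -3.1]
opening: 0.0238
gripper_force: 45.0
t 25.7 pos [ 0.4456 -0.0157  0.0711] yaw 94.83 tilt 0.02 F [-0.8  0.6 -3.1] op 0.0238 gf 45.0
   row: [-0.0003, -0.0013, 0.0613] [-0.0002, 0.0001, -0.0008]
```

View pics/p8.png

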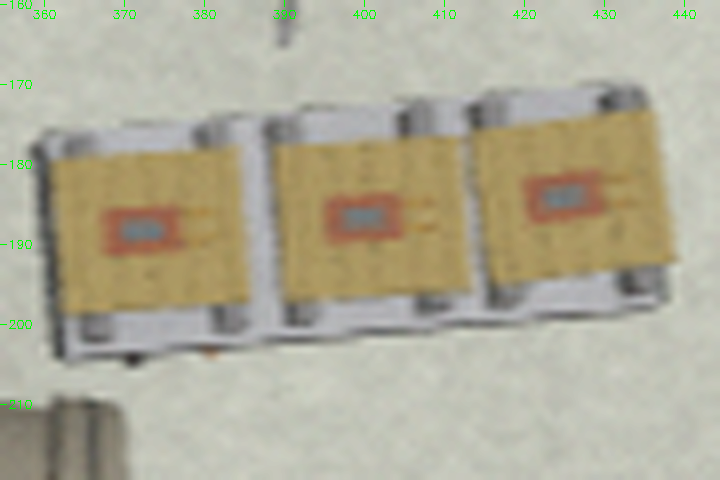

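All three coupons lie across the rails. Now I'll fit their poses and set the lifter down.

```bash
python3 - <<'E'
from fit import *
f=lambda a:[(355+x/8-.5,160+y/8-.5) for x,y in a]
q=[(.03,.036,.058),(.03,-.036,.058),(-.03,-.036,.058),(-.03,.036,.058)]
b=np.radians(4.3);c,n=np.cos(b),np.sin(b)
for k,p in enumerate([[(48,160),(238,147),(249,299),(64,313)],[(272,146),(460,138),(470,290),(286,301)],[(470,128),(654,110),(677,261),(490,280)]]):
    s,e=fit(q,f(p),(.58,-.23,.07));y=.08-.08*k;B=np.array([.5836-n*y,-.23+c*y])
    print(k,s.round(4),np.degrees(s[2]).round(1),e.round(2),'off mm',((s[:2]-B)*1e3).round(1))
E
python3 -m crank '[[[-1,0,0,0.02,0,0,0],[-1,0,0,0.04,0,0,0],[-1,0,0,0.052,0,0,0],[-1,0,0,0.058,0,0,0],[-1,0,0,0.062,0,0,0]]]'; python3 g.py .445 -.0159 .0405 94.9
```

```text
0 [ 0.5776 -0.1467  0.0638] 3.7 0.24 off mm [0.  3.5]
1 [ 0.581  -0.2322  0.0454] 2.6 0.26 off mm [-2.6 -2.2]
2 [ 0.5894 -0.3096  0.098 ] 5.6 0.3 off mm [-0.2  0.1]
t: 26.38
tool_pos: [0.446, -0.0151, 0.0405]
orientation: [-2.125, -2.314, 0.001]
force: [-12.1, 2.4, 16.9]
opening: 0.0238
gripper_force: 45.0
t 26.38 pos [ 0.446  -0.0151  0.0405] yaw 94.88 tilt 0.04 F [-12.1   2.4  16.9] op 0.0238 gf 45.0
   row: [-0.0015, -0.0022, -0.0001] [-0.0004, -0.0001, -0.0002]
```

```bash
python3 -m crank '[[[-1,0,0,-0.002,0,0,0],[1,0,0,-0.002,0,0,0],[1,0,0,-0.002,0,0,0],[1,0,0,-0.002,0,0,0],[1,0,0,-0.002,0,0,0]]]'; python3 -m crank '[[[1,0,0,-0.002,0,0,0],[1,0,0,-0.05,0,0,0],[1,0,0,-0.13,0,0,0],[1,0,0,-0.22,0,0,0],[1,0,0,-0.3,0,0,0]]]'; python3 g.py .5269 -.4558 .18 114.8 .5269 -.4558 .18 24.8;python3 -c "
from plant import *;print(read_state()['q'])
from h import *
a=w2p('top',[[.5269,-.4558,.06],[.5512,.4379,.06],[.4824,.453,.06]]);print(a, w2p('side',[[.5269,-.4558,.06],[.5512,.4379,.06],[.4824,.453,.06]]))"
```

```text
t: 27.0
tool_pos: [0.4462, -0.0151, 0.0413]
orientation: [2.125, 2.314, 0.0]
force: [0.3, 0.0, -0.8]
opening: 0.0595
gripper_force: 0.0
t: 27.62
tool_pos: [0.4462, -0.0151, 0.1929]
orientation: [2.125, 2.313, 0.001]
force: [1.1, -0.5, -0.5]
opening: 0.0932
gripper_force: 0.0
t 27.62 pos [ 0.4462 -0.0151  0.1929] yaw 94.87 tilt 0.04 F [ 1.1 -0.5 -0.5] op 0.0932 gf 0.0
   row: [-0.8919, 0.0861, 0.0261] [0.0004, 0.0002, -0.2214]
t 27.62 pos [ 0.4462 -0.0151  0.1929] yaw 94.87 tilt 0.04 F [ 1.1 -0.5 -0.5] op 0.0932 gf 0.0
   row: [-0.8919, 0.0861, 0.0261] [0.0004, -0.0002, 0.7786]
[-1.48788977e-01 -2.86312083e-01  1.93006610e+00  1.70689430e-05
  1.49714338e+00 -2.33809541e-01]
[[474.58620495 203.52045792]
 [181.74568423 198.74560686]
 [176.4499016  221.39895368]] [[404.60093138 161.3035765 ]
 [209.44543194 265.12692398]
 [220.23781727 280.68924967]]
```

```bash
python3 -m crank '[[[1,-0.12,0.01,0,0,0,-0.05],[1,-0.24,0.02,0,0,0,-0.1],[1,-0.36,0.03,0,0,0,-0.15],[1,-0.48,0.04,0,0,0,-0.2],[1,-0.6,0.06,0,0,0,-0.22]]]';  python3 g.py .5269 -.4558 .12 114.8
```

```text
t: 28.25
tool_pos: [0.5015, -0.3136, 0.1913]
orientation: [1.693, 2.646, 0.0]
force: [0.7, -0.6, 0.6]
opening: 0.0928
gripper_force: 0.0
t 28.25 pos [ 0.5015 -0.3136  0.1913] yaw 114.75 tilt 0.02 F [ 0.7 -0.6  0.6] op 0.0928 gf 0.0
   row: [-0.2795, -0.073, 0.1427] [0.0002, 0.0002, -0.0005]
```

```bash
python3 -m crank '[[[1,-0.1,-0.025,0,0,0,0],[1,-0.2,-0.05,0.02,0,0,0],[1,-0.28,-0.073,0.08,0,0,0],[1,-0.28,-0.073,0.14,0,0,0],[1,-0.28,-0.073,0.143,0,0,0]]]';  python3 - <<'E'
from h import *
import g
g.go(.5269,-.4558,.025,114.8)
i=read_camera("top");s=read_camera("side");crop(i,445,175,65,55,6,"pics/a.png",10);crop(s,375,140,65,50,6,"pics/b.png",10,1.3)
a=cv2.imread("pics/a.png");b=cv2.imread("pics/b.png");c=np.zeros((330,780,3),np.uint8);c[:,:390]=a;c[:300,390:]=b;cv2.imwrite("pics/p9.png",c)
E
```

```text
t: 28.88
tool_pos: [0.5248, -0.4526, 0.1155]
orientation: [-1.693, -2.638, -0.002]
force: [-0.4, 0.8, 0.3]
opening: 0.0931
gripper_force: 0.0
t 28.88 pos [ 0.5248 -0.4526  0.1155] yaw 114.63 tilt 0.4 F [-0.4  0.8  0.3] op 0.0931 gf 0.0
   row: [-0.0088, 0.0015, 0.181] [-0.0015, -0.0042, -0.0018]
```

View pics/p9.png

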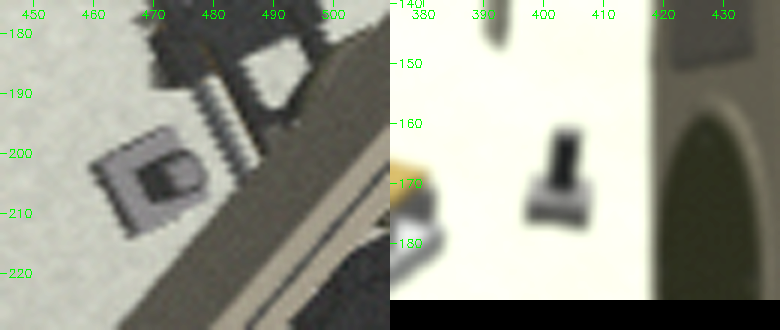

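```bash
python3 g.py .5269 -.4558 .025 114.8; python3 -c "
from h import *
P=[[.5248,-.4526,.1155],[.5248+.05,-.4526+.023,.1155],[.5248-.05,-.4526-.023,.1155],[.5248,-.4526,.2]]
print(w2p('side',P));print(w2p('top',P))"
```

```text
t 28.98 pos [ 0.5268 -0.4535  0.12  ] yaw 114.69 tilt 0.04 F [1.3 0.1 0.4] op 0.093 gf 0.0
   row: [-0.0044, -0.0018, 0.19] [-0.0001, -0.0004, -0.0012]
[[406.18289486 148.75633924]
 [392.19680685 147.16406733]
 [420.42455536 150.38371243]
 [408.6345103  128.14118383]]
[[480.34090938 202.71970201]
 [471.86153969 185.86415335]
 [488.87703665 219.67437553]
 [491.85938509 200.17570172]]
```

The fingers straddle the weight. Its stem top is at (475.3,202.8) in the top view, within 2 mm of the estimate. I'll descend and grip.

```bash
python3 -m crank '[[[1,-0.006,0.0,0.06,0,0,0],[1,-0.007,0,0.12,0,0,0],[1,-0.007,0,0.17,0,0,0],[1,-0.007,0,0.19,0,0,0],[1,-0.007,0,0.19,0,0,0]]]'; python3 g.py .528 -.4565 .025 114.8; python3 -m crank '[[[-1,0,0,0,0,0,0],[-1,0,0,0,0,0,0],[-1,0,0,0,0,0,0],[-1,0,0,0,0,0,0],[-1,0,0,0,0,0,0]]]' 40;python3 -m crank '[[[-1,0,0,0,0,0,0],[-1,0,0,0,0,0,0],[-1,0,0,0,0,0,0],[-1,0,0,0,0,0,0],[-1,0,0,0,0,0,0]]]'; python3 g.py .5894 -.3096 .15 94.3 
```

```text
t: 29.6
tool_pos: [0.5287, -0.4571, 0.0258]
orientation: [1.694, 2.645, -0.0]
force: [0.1, -0.6, 1.4]
opening: 0.0932
gripper_force: 0.0
t 29.6 pos [ 0.5287 -0.4571  0.0258] yaw 114.7 tilt 0.05 F [ 0.1 -0.6  1.4] op 0.0932 gf 0.0
   row: [0.0016, -0.0009, 0.0016] [0.0002, 0.0005, -0.0011]
t: 30.22
tool_pos: [0.5282, -0.4571, 0.0247]
orientation: [-1.696, -2.645, -0.0]
force: [-0.6, 0.7, -0.2]
opening: 0.0476
gripper_force: 0.0
t: 30.85
tool_pos: [0.5281, -0.4571, 0.0247]
orientation: [-1.696, -2.645, 0.0]
force: [-0.3, 0.2, 0.8]
opening: 0.0201
gripper_force: 39.7
t 30.85 pos [ 0.5281 -0.4571  0.0247] yaw 114.67 tilt 0.01 F [-0.3  0.2  0.8] op 0.0201 gf 39.7
   row: [0.217, 0.2345, -0.2507] [-0.0001, -0.0, 0.2263]
```

```bash
python3 -m crank '[[[-1,0,0,-0.06,0,0,0],[-1,0,0,-0.14,0,0,0],[-1,0,0,-0.22,0,0,0],[-1,0.05,0.05,-0.25,0,0,0.1],[-1,0.1,0.11,-0.25,0,0,0.16]]]'; python3 -m crank '[[[-1,0.04,0.05,0,0,0,0],[-1,0.1,0.1,0,0,0,0],[-1,0.12,0.12,0,0,0,0.0],[-1,0.12,0.12,0,0,0,0.0],[-1,0.12,0.12,0,0,0,0]]]'; python3 g.py .5894 -.3096 .1 94.3
```

```text
t: 31.48
tool_pos: [0.5581, -0.3891, 0.1518]
orientation: [2.018, 2.403, 0.0]
force: [1.4, 0.4, -3.4]
opening: 0.0198
gripper_force: 39.7
t: 32.1
tool_pos: [0.605, -0.32, 0.1495]
orientation: [-2.014, -2.41, 0.001]
force: [-0.1, 0.2, -3.0]
opening: 0.0198
gripper_force: 39.7
t 32.1 pos [ 0.605  -0.32    0.1495] yaw 100.23 tilt 0.04 F [-0.1  0.2 -3. ] op 0.0198 gf 39.7
   row: [0.0261, -0.027, 0.0989] [-0.0004, 0.0001, 0.0659]
```

```bash
python3 -m crank '[[[-1,0.013,-0.014,0.02,0,0,0.03],[-1,0.025,-0.026,0.05,0,0,0.066],[-1,0.026,-0.027,0.08,0,0,0.066],[-1,0.026,-0.027,0.099,0,0,0.066],[-1,0.026,-0.027,0.099,0,0,0.066]]]'; python3 g.py .5894 -.3096 .0827 94.3
```

```text
t: 32.72
tool_pos: [0.5894, -0.3087, 0.0989]
orientation: [-2.134, -2.303, 0.001]
force: [-0.2, -0.1, -3.5]
opening: 0.0199
gripper_force: 39.7
t 32.73 pos [ 0.5894 -0.3087  0.0989] yaw 94.35 tilt 0.11 F [-0.2 -0.1 -3.5] op 0.0199 gf 39.7
   row: [-0.0019, -0.0002, 0.0325] [-0.001, -0.0007, 0.0005]
```

```bash
python3 -m crank '[[[-1,-0.001,0,0.012,0,0,0],[-1,-0.001,0,0.022,0,0,0],[-1,-0.001,0,0.028,0,0,0],[-1,-0.001,0,0.031,0,0,0],[-1,-0.001,0,0.032,0,0,0]]]'; python3 g.py .5894 -.3096 .0827 94.3; python3 -m crank '[[[0.2,0,0,0,0,0,0],[0.2,0,0,0,0,0,0],[0.2,0,0,0,0,0,0],[0.2,0,0,0,0,0,0],[0.2,0,0,-0.005,0,0,0]]]';  python3 -m crank '[[[1,0,0,-0.03,0,0,0],[1,0,0,-0.1,0,0,0],[1,0,0,-0.18,0,0,0],[1,0,0,-0.25,0,0,0],[1,0,0,-0.28,0,0,0]]]'; python3 g.py .4824 .453 .22 146.1 .4824 .453 .22 56.1; python3 -c "
from plant import *;print(read_state()['q'])"
```

```text
t: 33.35
tool_pos: [0.5902, -0.309, 0.0842]
orientation: [2.136, 2.304, -0.0]
force: [0.5, 0.2, -2.0]
opening: 0.0195
gripper_force: 39.7
t 33.35 pos [ 0.5902 -0.309   0.0842] yaw 94.34 tilt 0.0 F [ 0.5  0.2 -2. ] op 0.0195 gf 39.7
   row: [-0.001, -0.0016, 0.003] [0.0, 0.0, 0.0005]
t: 33.98
tool_pos: [0.59, -0.309, 0.0866]
orientation: [-2.136, -2.304, 0.0]
force: [-0.2, -0.6, 0.1]
opening: 0.0554
gripper_force: 0.0
t: 34.6
tool_pos: [0.5913, -0.3098, 0.231]
orientation: [2.132, 2.3, 0.002]
force: [0.4, 0.2, 0.3]
opening: 0.0929
gripper_force: 0.0
t 34.6 pos [ 0.5913 -0.3098  0.231 ] yaw 94.34 tilt 0.31 F [0.4 0.2 0.3] op 0.0929 gf 0.0
   row: [1.5378, -0.102, 0.0166] [0.0016, 0.0031, -0.5752]
t 34.6 pos [ 0.5913 -0.3098  0.231 ] yaw 94.34 tilt 0.31 F [0.4 0.2 0.3] op 0.0929 gf 0.0
   row: [1.5378, -0.102, 0.0166] [0.0033, 0.001, 0.4248]
[-5.59361979e-01  3.03217484e-01  1.26814335e+00 -1.86909711e-05
  1.56484500e+00 -6.35036638e-01]
```

```bash
python3 -m crank '[[[1,0.12,-0.01,0,0,0,-0.05],[1,0.24,-0.02,0,0,0,-0.1],[1,0.36,-0.03,0,0,0,-0.15],[1,0.48,-0.04,0,0,0,-0.2],[1,0.6,-0.05,0,0,0,-0.25]]]'; python3 g.py .4824 .453 .2 146.1
```

```text
t: 35.22
tool_pos: [0.5416, -0.01, 0.2262]
orientation: [-1.642, -2.678, 0.0]
force: [1.2, 0.1, -0.2]
opening: 0.0928
gripper_force: 0.0
t 35.23 pos [ 0.5416 -0.01    0.2262] yaw 116.97 tilt 0.04 F [ 1.2  0.1 -0.2] op 0.0928 gf 0.0
   row: [0.879, 0.3144, 0.0527] [-0.0002, -0.0004, -0.3237]
```

```bash
python3 - <<'E'
from h import *
i=read_camera("top");crop(i,355,160,90,60,8,"pics/p10.png",10)
E
```

```text
(no output)
```

View pics/p10.png

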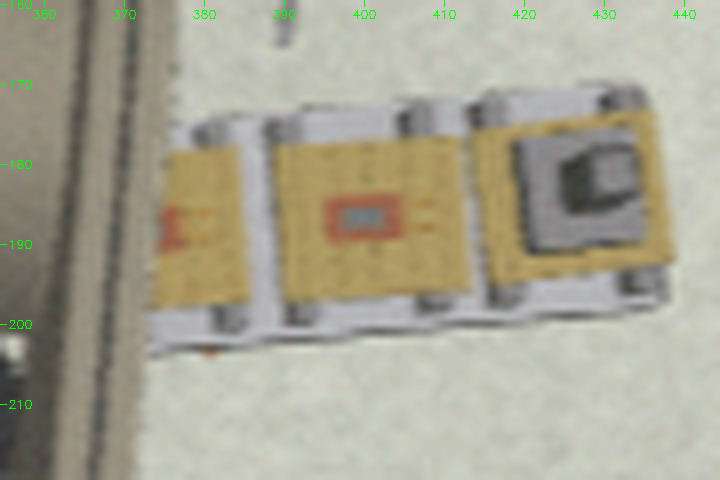

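The first weight stands centred on the bay 2 coupon. That was my 15th picture, one over the limit of 14, so I'll view no more and check numerically from here.

```bash
python3 -m crank '[[[1,0.1,0.04,0,0,0,-0.07],[1,0.2,0.08,0,0,0,-0.14],[1,0.31,0.11,0,0,0,-0.21],[1,0.42,0.15,0,0,0,-0.28],[1,0.52,0.18,0,0,0,-0.32]]]'; python3 g.py .4824 .453 .12 146.1
python3 - <<'E'
from h import *
from scipy.optimize import minimize
im=cv2.imread("pics/top0.png").astype(np.float32).mean(2)
S=8
def mask(s,u0,v0,w,h):
    m=np.zeros((h*S,w*S),np.uint8);c,n=np.cos(s[2]),np.sin(s[2])
    for a,z0,z1 in((.022,0,.018),(.01,.018,.06)):
        P=[(s[0]+c*x-n*y,s[1]+n*x+c*y,z) for x in(-a,a) for y in(-a,a) for z in(z0,z1)]
        p=(w2p("top",P)-[u0,v0]+.5)*S
        cv2.fillConvexPoly(m,cv2.convexHull(p.round().astype(np.int32)),1)
    return cv2.resize(m.astype(np.float32),(w,h),interpolation=cv2.INTER_AREA)
for n,s in dict(w1=(.5512,.4379,-.8684),w2=(.4824,.453,-.5914),w3=(.5269,-.4558,.4328)).items():
    u,v=w2p("top",[[s[0],s[1],.02]])[0].astype(int);u0,v0,w,h=u-15,v-11,30,22
    g=im[v0:v0+h,u0:u0+w];bg=np.median(g);d=np.clip((bg-g)/35-.15,0,1)
    best=minimize(lambda q:((mask(np.array(s)+q*[.01,.01,.2],u0,v0,w,h)-d)**2).sum(),np.zeros(3),method='Nelder-Mead',options=dict(initial_simplex=np.array([[0,0,0],[.5,0,0],[0,.5,0],[0,0,.5]])))
    r=np.array(s)+best.x*[.01,.01,.2];print(n,r.round(4),np.degrees(r[2]).round(1),round(best.fun,2),d.sum().round(1),mask(r,u0,v0,w,h).sum().round(1))
E
```

```text
t: 35.9
tool_pos: [0.5048, 0.2625, 0.2263]
orientation: [-0.924, -3.002, 0.001]
force: [1.2, -0.5, 0.1]
opening: 0.0931
gripper_force: 0.0
t 35.9 pos [0.5048 0.2625 0.2263] yaw 145.8 tilt 0.03 F [ 1.2 -0.5  0.1] op 0.0931 gf 0.0
   row: [0.2511, 0.29, 0.2125] [-0.0003, -0.0002, -0.0034]
w1 [ 0.5531  0.4411 -0.9133] -52.3 20.72 180.5 229.5
w2 [ 0.4823  0.456  -0.5858] -33.6 17.6 185.9 232.8
w3 [ 0.5272 -0.4571  0.4845] 27.8 15.22 196.1 235.5
```

```bash
python3 -m crank '[[[1,0.07,0.08,0,0,0,-0.003],[1,0.14,0.17,0.04,0,0,-0.003],[1,0.21,0.25,0.09,0,0,-0.003],[1,0.25,0.292,0.16,0,0,-0.003],[1,0.253,0.294,0.21,0,0,-0.003]]]'; python3 g.py .4824 .455 .025 146.2
```

```text
t: 36.52
tool_pos: [0.4823, 0.455, 0.1188]
orientation: [-0.917, -3.003, 0.003]
force: [0.6, -1.0, -0.6]
opening: 0.0931
gripper_force: 0.0
t 36.52 pos [0.4823 0.455  0.1188] yaw 146.04 tilt 0.16 F [ 0.6 -1.  -0.6] op 0.0931 gf 0.0
   row: [-0.0004, 0.0007, 0.1875] [-0.0017, -0.0008, -0.0017]
```

```bash
python3 -m crank '[[[1,0,0.0,0.06,0,0,0],[1,0,0,0.12,0,0,0],[1,0,0,0.17,0,0,0],[1,0,0,0.189,0,0,0],[1,0,0,0.189,0,0,0]]]'; python3 g.py .4824 .455 .025 146.2; python3 -m crank '[[[-1,0,0,0,0,0,0],[-1,0,0,0,0,0,0],[-1,0,0,0,0,0,0],[-1,0,0,0,0,0,0],[-1,0,0,0,0,0,0]]]' 40;python3 -m crank '[[[-1,0,0,0,0,0,0],[-1,0,0,0,0,0,0],[-1,0,0,0,0,0,0],[-1,0,0,0,0,0,0],[-1,0,0,0,0,0,0]]]'; python3 g.py .5 .1 .2 94.3 
```

```text
t: 37.15
tool_pos: [0.4836, 0.453, 0.0265]
orientation: [-0.921, -3.003, 0.002]
force: [0.3, 0.8, 0.9]
opening: 0.0927
gripper_force: 0.0
t 37.15 pos [0.4836 0.453  0.0265] yaw 145.89 tilt 0.1 F [0.3 0.8 0.9] op 0.0927 gf 0.0
   row: [0.0042, 0.0019, 0.003] [-0.001, -0.0003, -0.0034]
t: 37.78
tool_pos: [0.484, 0.4536, 0.0273]
orientation: [0.921, 3.004, 0.0]
force: [-0.4, -0.4, 0.4]
opening: 0.0476
gripper_force: 0.0
t: 38.4
tool_pos: [0.4842, 0.4537, 0.0273]
orientation: [0.921, 3.003, 0.0]
force: [1.5, -0.0, 0.0]
opening: 0.0201
gripper_force: 40.0
t 38.4 pos [0.4842 0.4537 0.0273] yaw 145.9 tilt 0.02 F [ 1.5 -0.   0. ] op 0.0201 gf 40.0
   row: [-0.4228, -0.5678, -0.3456] [0.0002, -0.0, 0.5734]
```

```bash
python3 -m crank '[[[-1,0,0,-0.08,0,0,0],[-1,0,0,-0.2,0,0,0],[-1,-0.05,-0.06,-0.3,0,0,0.05],[-1,-0.12,-0.14,-0.31,0,0,0.14],[-1,-0.19,-0.23,-0.31,0,0,0.24]]]';python3 g.py .58 -.2332 .18 94.3
```

```text
t: 39.02
tool_pos: [0.4985, 0.304, 0.1833]
orientation: [1.472, 2.774, 0.002]
force: [1.0, -0.3, -2.6]
opening: 0.0198
gripper_force: 40.0
t 39.02 pos [0.4985 0.304  0.1833] yaw 124.08 tilt 0.09 F [ 1.  -0.3 -2.6] op 0.0198 gf 40.0
   row: [-0.9812, -0.467, 0.0062] [0.0011, -0.0, 0.3309]
```

```bash
python3 -m crank '[[[-1,-0.1,-0.05,0,0,0,0.06],[-1,-0.2,-0.1,0,0,0,0.14],[-1,-0.3,-0.14,0,0,0,0.22],[-1,-0.4,-0.19,0,0,0,0.3],[-1,-0.5,-0.24,0,0,0,0.33]]]';python3 g.py .58 -.2332 .18 94.3
```

```text
t: 39.65
tool_pos: [0.5394, 0.0292, 0.1816]
orientation: [-2.133, -2.305, 0.001]
force: [0.3, 1.2, -3.0]
opening: 0.0197
gripper_force: 40.0
t 39.65 pos [0.5394 0.0292 0.1816] yaw 94.45 tilt 0.07 F [ 0.3  1.2 -3. ] op 0.0197 gf 40.0
   row: [-0.5295, 0.0403, 0.0031] [-0.0008, -0.0001, 0.0017]
```

```bash
python3 -m crank '[[[-1,-0.12,0.01,0,0,0,0.001],[-1,-0.24,0.02,0,0,0,0.001],[-1,-0.35,0.03,0,0,0,0.001],[-1,-0.45,0.04,0.0,0,0,0.001],[-1,-0.52,0.04,0.0,0,0,0.001]]]';python3 g.py .581 -.2332 .105 94.3
```

```text
t: 40.28
tool_pos: [0.5802, -0.2288, 0.1812]
orientation: [-2.133, -2.305, 0.001]
force: [-0.2, -0.7, -2.8]
opening: 0.02
gripper_force: 40.0
t 40.27 pos [ 0.5802 -0.2288  0.1812] yaw 94.43 tilt 0.1 F [-0.2 -0.7 -2.8] op 0.02 gf 40.0
   row: [-0.0091, 0.0012, 0.1525] [-0.001, -0.0004, 0.0015]
```

```bash
python3 -m crank '[[[-1,-0.008,0.001,0.05,0,0,0.001],[-1,-0.008,0.001,0.1,0,0,0.001],[-1,-0.008,0.001,0.14,0,0,0.001],[-1,-0.008,0.001,0.152,0,0,0.001],[-1,-0.008,0.001,0.152,0,0,0.001]]]';python3 g.py .581 -.2332 .0853 94.3
```

```text
t: 40.9
tool_pos: [0.5815, -0.2303, 0.1061]
orientation: [-2.133, -2.305, 0.0]
force: [0.1, -0.3, -3.0]
opening: 0.0198
gripper_force: 40.0
t 40.9 pos [ 0.5815 -0.2303  0.1061] yaw 94.44 tilt 0.04 F [ 0.1 -0.3 -3. ] op 0.0198 gf 40.0
   row: [-0.0058, -0.0014, 0.0415] [-0.0004, -0.0002, 0.0016]
```

```bash
python3 -m crank '[[[-1,-0.005,-0.001,0.016,0,0,0],[-1,-0.005,-0.001,0.03,0,0,0],[-1,-0.005,-0.001,0.037,0,0,0],[-1,-0.005,-0.001,0.04,0,0,0],[-1,-0.005,-0.001,0.041,0,0,0]]]'; python3 g.py .581 -.2332 .0853 94.3; python3 -m crank '[[[0.2,0,0,0,0,0,0],[0.2,0,0,0,0,0,0],[0.2,0,0,0,0,0,0],[0.2,0,0,0,0,0,0],[0.2,0,0,-0.005,0,0,0]]]';  python3 -m crank '[[[1,0,0,-0.03,0,0,0],[1,0,0,-0.1,0,0,0],[1,0,0,-0.18,0,0,0],[1,0,0,-0.25,0,0,0],[1,0.03,0,-0.28,0,0,0]]]'; python3 g.py .5525 .4405 .22 129.3
```

```text
t: 41.52
tool_pos: [0.5814, -0.2331, 0.0857]
orientation: [-2.134, -2.306, 0.0]
force: [0.4, -0.1, -2.6]
opening: 0.0198
gripper_force: 40.0
t 41.52 pos [ 0.5814 -0.2331  0.0857] yaw 94.43 tilt 0.0 F [ 0.4 -0.1 -2.6] op 0.0198 gf 40.0
   row: [-0.0002, -0.0007, 0.0008] [-0.0, 0.0, 0.0014]
t: 42.15
tool_pos: [0.5811, -0.233, 0.0881]
orientation: [-2.134, -2.305, 0.0]
force: [0.1, -0.3, 0.0]
opening: 0.0553
gripper_force: 0.0
t: 42.78
tool_pos: [0.5813, -0.2189, 0.2322]
orientation: [2.132, 2.301, 0.002]
force: [0.5, 0.1, -0.9]
opening: 0.093
gripper_force: 0.0
t 42.77 pos [ 0.5813 -0.2189  0.2322] yaw 94.35 tilt 0.3 F [ 0.5  0.1 -0.9] op 0.093 gf 0.0
   row: [1.3195, 0.0425, 0.021] [0.0022, 0.0025, -0.3883]
```

```bash
python3 -m crank '[[[1,0.12,0,0,0,0,-0.05],[1,0.24,0.01,0,0,0,-0.12],[1,0.36,0.01,0,0,0,-0.2],[1,0.48,0.015,0,0,0,-0.3],[1,0.6,0.02,0,0,0,-0.38]]]'; python3 g.py .5525 .4405 .2 129.3
```

```text
t: 43.4
tool_pos: [0.5657, 0.0845, 0.2277]
orientation: [-1.354, -2.834, 0.0]
force: [1.4, -0.4, -0.5]
opening: 0.0928
gripper_force: 0.0
t 43.4 pos [0.5657 0.0845 0.2277] yaw 128.91 tilt 0.05 F [ 1.4 -0.4 -0.5] op 0.0928 gf 0.0
   row: [0.5707, 0.4267, 0.0556] [-0.0003, -0.0005, -0.0044]
```

```bash
python3 -m crank '[[[1,0.095,0.07,0,0,0,-0.004],[1,0.19,0.14,0,0,0,-0.004],[1,0.28,0.21,0,0,0,-0.004],[1,0.37,0.28,0.02,0,0,-0.004],[1,0.46,0.35,0.05,0,0,-0.004]]]'; python3 -m crank '[[[1,0.08,0.06,0,0,0,0],[1,0.11,0.077,0.04,0,0,0],[1,0.11,0.077,0.1,0,0,0],[1,0.11,0.077,0.15,0,0,0],[1,0.11,0.077,0.17,0,0,0]]]';python3 g.py .5525 .4405 .025 129.3
```

```text
t: 44.02
tool_pos: [0.559, 0.3733, 0.2031]
orientation: [1.352, 2.836, 0.001]
force: [0.1, -0.7, -0.0]
opening: 0.0928
gripper_force: 0.0
t: 44.65
tool_pos: [0.5536, 0.4361, 0.1147]
orientation: [-1.352, -2.833, 0.007]
force: [0.3, 0.1, -1.0]
opening: 0.0934
gripper_force: 0.0
t 44.65 pos [0.5536 0.4361 0.1147] yaw 128.97 tilt 0.3 F [ 0.3  0.1 -1. ] op 0.0934 gf 0.0
   row: [0.0082, 0.0048, 0.1793] [-0.0033, -0.0002, -0.0037]
```

```bash
python3 -m crank '[[[1,0.007,0.003,0.05,0,0,-0.003],[1,0.007,0.003,0.11,0,0,-0.003],[1,0.007,0.003,0.16,0,0,-0.003],[1,0.007,0.003,0.182,0,0,-0.003],[1,0.007,0.003,0.182,0,0,-0.003]]]'; python3 g.py .5525 .4405 .025 129.3; python3 -m crank '[[[-1,0,0,0,0,0,0],[-1,0,0,0,0,0,0],[-1,0,0,0,0,0,0],[-1,0,0,0,0,0,0],[-1,0,0,0,0,0,0]]]' 40;python3 -m crank '[[[-1,0,0,0,0,0,0],[-1,0,0,0,0,0,0],[-1,0,0,0,0,0,0],[-1,0,0,0,0,0,0],[-1,0,0,0,0,0,0]]]'; python3 g.py .5525 .4405 .025 129.3; python3 -m crank '[[[-1,0,0,-0.08,0,0,0],[-1,0,0,-0.2,0,0,0],[-1,-0.05,-0.04,-0.3,0,0,0.05],[-1,-0.12,-0.1,-0.31,0,0,0.14],[-1,-0.2,-0.16,-0.31,0,0,0.24]]]'; python3 g.py .5776 -.1467 .18 94.3
```

```text
t: 45.28
tool_pos: [0.5541, 0.4408, 0.0268]
orientation: [-1.346, -2.838, 0.002]
force: [-0.3, -0.8, 0.6]
opening: 0.0931
gripper_force: 0.0
t 45.27 pos [0.5541 0.4408 0.0268] yaw 129.24 tilt 0.07 F [-0.3 -0.8  0.6] op 0.0931 gf 0.0
   row: [0.0016, -0.0028, 0.0036] [-0.0008, -0.0, -0.0007]
t: 45.9
tool_pos: [0.5544, 0.4413, 0.0273]
orientation: [-1.346, -2.839, -0.0]
force: [-0.3, -0.3, 0.1]
opening: 0.0476
gripper_force: 0.0
t: 46.52
tool_pos: [0.5544, 0.4413, 0.0272]
orientation: [-1.346, -2.839, 0.0]
force: [0.7, 1.1, -0.2]
opening: 0.0198
gripper_force: 39.8
t 46.52 pos [0.5544 0.4413 0.0272] yaw 129.26 tilt 0.01 F [ 0.7  1.1 -0.2] op 0.0198 gf 39.8
   row: [0.0012, -0.0039, 0.0043] [-0.0001, 0.0, -0.0005]
t: 47.15
tool_pos: [0.5559, 0.3126, 0.1834]
orientation: [1.858, 2.532, 0.003]
force: [1.4, -0.4, -4.0]
opening: 0.0196
gripper_force: 39.8
t 47.15 pos [0.5559 0.3126 0.1834] yaw 107.44 tilt 0.11 F [ 1.4 -0.4 -4. ] op 0.0196 gf 39.8
   row: [-0.8894, -0.2338, 0.0062] [0.0012, -0.0003, 0.146]
```

```bash
python3 -m crank '[[[-1,-0.1,-0.03,0,0,0,0.05],[-1,-0.2,-0.06,0,0,0,0.1],[-1,-0.3,-0.09,0,0,0,0.146],[-1,-0.4,-0.11,0,0,0,0.146],[-1,-0.5,-0.14,0,0,0,0.146]]]'; python3 -m crank '[[[-1,-0.1,0.0,0,0,0,0],[-1,-0.2,0.0,0,0,0,0],[-1,-0.29,0.0,0,0,0,0],[-1,-0.36,0.0,0,0,0,0],[-1,-0.39,0.0,0,0,0,0]]]';python3 g.py .5776 -.1467 .105 94.3
```

```text
t: 47.78
tool_pos: [0.5645, 0.0521, 0.1818]
orientation: [-2.132, -2.307, 0.0]
force: [0.8, -0.3, -2.2]
opening: 0.02
gripper_force: 39.8
t: 48.4
tool_pos: [0.5797, -0.1424, 0.1816]
orientation: [-2.134, -2.304, 0.001]
force: [0.2, 0.5, -2.6]
opening: 0.0195
gripper_force: 39.8
t 48.4 pos [ 0.5797 -0.1424  0.1816] yaw 94.39 tilt 0.06 F [ 0.2  0.5 -2.6] op 0.0195 gf 39.8
   row: [-0.0082, -0.0047, 0.1532] [-0.0007, -0.0001, 0.0011]
```

```bash
python3 -m crank '[[[-1,-0.008,-0.004,0.05,0,0,0.001],[-1,-0.008,-0.004,0.1,0,0,0.001],[-1,-0.008,-0.004,0.14,0,0,0.001],[-1,-0.008,-0.004,0.153,0,0,0.001],[-1,-0.008,-0.004,0.153,0,0,0.001]]]';python3 g.py .5776 -.1475 .0852 94.3
```

```text
t: 49.02
tool_pos: [0.5785, -0.1444, 0.1056]
orientation: [-2.133, -2.306, 0.0]
force: [-0.0, -0.1, -2.9]
opening: 0.0198
gripper_force: 39.8
t 49.02 pos [ 0.5785 -0.1444  0.1056] yaw 94.45 tilt 0.03 F [-0.  -0.1 -2.9] op 0.0198 gf 39.8
   row: [-0.0061, -0.0022, 0.0407] [-0.0003, -0.0002, 0.0017]
```

Place, release, rise, then compute the approach to the timer collar.

```bash
python3 -m crank '[[[-1,-0.006,-0.002,0.016,0,0,0],[-1,-0.006,-0.002,0.03,0,0,0],[-1,-0.006,-0.002,0.037,0,0,0],[-1,-0.006,-0.002,0.04,0,0,0],[-1,-0.006,-0.002,0.0405,0,0,0]]]'; python3 g.py .5776 -.1475 .0852 94.3; python3 -m crank '[[[0.2,0,0,0,0,0,0],[0.2,0,0,0,0,0,0],[0.2,0,0,0,0,0,0],[0.2,0,0,0,0,0,0],[0.2,0,0,-0.005,0,0,0]]]';  python3 -m crank '[[[1,0,0,-0.03,0,0,0],[1,0,0,-0.1,0,0,0],[1,0,0,-0.18,0,0,0],[1,0.03,0,-0.25,0,0,0],[1,0.08,0,-0.28,0,0,0]]]'; python3 - <<'E'
from h import *
import g
a=np.radians(3.1);c,n=np.cos(a),np.sin(a)
for y in(-.033,.052): print(.7012-n*y,-.0071+c*y)
# collar top and button centres seen in first crop
print(p2w("top",(165+697/4-.5,100+184/4-.5),.108),p2w("top",(165+584/4-.5,100+193/4-.5),.08))
im=cv2.imread("pics/top0.png").astype(int).mean(2)[125:165,325:356]
m=(im<45);m=cv2.morphologyEx(m.astype(np.uint8),cv2.MORPH_CLOSE,np.ones((5,5)))
k,l,st,ce=cv2.connectedComponentsWithStats(m);j=1+st[1:,4].argmax();print(st[j],ce[j]+[325,125],p2w("top",ce[j]+[325,125],.1))
print(read_state()['q']);g.go(.703,-.04,.2,94)
E
```

```text
t: 49.65
tool_pos: [0.5778, -0.1478, 0.0855]
orientation: [-2.134, -2.306, -0.0]
force: [-0.2, -0.3, -2.8]
opening: 0.0197
gripper_force: 39.8
t 49.65 pos [ 0.5778 -0.1478  0.0855] yaw 94.43 tilt 0.0 F [-0.2 -0.3 -2.8] op 0.0197 gf 39.8
   row: [0.0007, -0.0003, 0.0005] [-0.0, -0.0, 0.0014]
t: 50.28
tool_pos: [0.5776, -0.1478, 0.0879]
orientation: [-2.134, -2.305, 0.0]
force: [-0.4, 0.1, 0.3]
opening: 0.0552
gripper_force: 0.0
t: 50.9
tool_pos: [0.576, -0.1085, 0.2325]
orientation: [2.132, 2.301, 0.004]
force: [-0.6, -0.4, 0.3]
opening: 0.0927
gripper_force: 0.0
0.7029846008284977 -0.04005171012076499
0.6983879017247917 0.044823906856963004
[ 0.70070603 -0.04015706  0.108     ] [0.70064118 0.04427425 0.08      ]
[  0  12  25  19 283] [337.55477032 146.27208481] [ 0.70012275 -0.03696942  0.1       ]
[-2.73576849e-01  8.19949818e-02  1.51495850e+00 -1.11768206e-04
  1.53914748e+00 -3.49524523e-01]
t 50.9 pos [ 0.576  -0.1085  0.2325] yaw 94.35 tilt 0.31 F [-0.6 -0.4  0.3] op 0.0927 gf 0.0
   row: [0.1175, 0.2633, 0.066] [0.0033, 0.0013, 0.0039]
```

```bash
python3 -m crank '[[[1,0,0,0,0,0,-0.1],[1,0.03,0.07,0,0,0,-0.2],[1,0.06,0.13,0,0,0,-0.3],[1,0.09,0.2,0,0,0,-0.42],[1,0.116,0.26,0.03,0,0,-0.53]]]'; python3 g.py .702 -.04 .14 154
```

```text
t: 51.52
tool_pos: [0.7021, -0.0395, 0.216]
orientation: [1.009, 2.971, 0.001]
force: [-0.1, 0.2, -0.2]
opening: 0.093
gripper_force: 0.0
t 51.52 pos [ 0.7021 -0.0395  0.216 ] yaw 142.48 tilt 0.26 F [-0.1  0.2 -0.2] op 0.093 gf 0.0
   row: [0.0001, -0.0013, 0.1521] [0.0012, 0.0026, -0.128]
```

```bash
python3 -m crank '[[[1,0,0,0.05,0,0,-0.06],[1,0,0,0.1,0,0,-0.12],[1,0,0,0.152,0,0,-0.128],[1,0,0,0.152,0,0,-0.128],[1,0,0,0.152,0,0,-0.128]]]'; python3 g.py .702 -.04 .0755 154; python3 -m crank '[[[1,0,0,0.05,0,0,0],[1,0,0,0.09,0,0,0],[1,0,0,0.12,0,0,0],[1,0,0,0.127,0,0,0],[1,0,0,0.127,0,0,0]]]'; python3 g.py .702 -.04 .0755 154; 
```

```text
t: 52.15
tool_pos: [0.7006, -0.0402, 0.1389]
orientation: [0.716, 3.057, 0.0]
force: [-0.0, 0.2, 0.9]
opening: 0.093
gripper_force: 0.0
t 52.15 pos [ 0.7006 -0.0402  0.1389] yaw 153.62 tilt 0.11 F [-0.   0.2  0.9] op 0.093 gf 0.0
   row: [-0.0022, 0.0016, 0.1268] [0.0004, 0.0011, -0.0042]
t: 52.78
tool_pos: [0.6999, -0.0401, 0.0736]
orientation: [-0.716, -3.059, 0.0]
force: [0.3, 0.7, 0.7]
opening: 0.0931
gripper_force: 0.0
t 52.77 pos [ 0.6999 -0.0401  0.0736] yaw 153.64 tilt 0.0 F [0.3 0.7 0.7] op 0.0931 gf 0.0
   row: [-0.0036, 0.0021, -0.0038] [-0.0, -0.0, -0.004]
```

```bash
python3 -m crank '[[[1,-0.002,0.001,-0.005,0,0,0],[-1,-0.002,0.001,-0.005,0,0,0],[-1,-0.002,0.001,-0.005,0,0,0],[-1,-0.002,0.001,-0.005,0,0,0],[-1,-0.002,0.001,-0.005,0,0,0]]]' 25; python3 -m crank '[[[-1,0,0,0,0,0,0],[-1,0,0,0,0,0,0],[-1,0,0,0,0,0,0],[-1,0,0,0,0,0,0],[-1,0,0,0,0,0,0]]]'; python3 g.py .702 -.04 .0755 154
```

```text
t: 53.4
tool_pos: [0.7009, -0.0401, 0.0759]
orientation: [-0.716, -3.059, 0.0]
force: [0.2, -0.3, 0.3]
opening: 0.0578
gripper_force: 0.0
t: 54.02
tool_pos: [0.7013, -0.0393, 0.0759]
orientation: [0.715, 3.059, 0.002]
force: [1.8, 3.8, -1.7]
opening: 0.0475
gripper_force: 25.0
t 54.02 pos [ 0.7013 -0.0393  0.0759] yaw 153.67 tilt 0.06 F [ 1.8  3.8 -1.7] op 0.0475 gf 25.0
   row: [-0.0019, -0.0007, 0.0009] [0.0007, 0.0001, -0.0036]
```

```bash
python3 -m crank '[[[-1,0,0,0,0,0,0.1],[-1,0,0,0,0,0,0.2],[-1,0,0,0,0,0,0.3],[-1,0,0,0,0,0,0.4],[-1,0,0,0,0,0,0.5]]]'; python3 -m crank '[[[-1,0,0,0,0,0,0.1],[-1,0,0,0,0,0,0.2],[-1,0,0,0,0,0,0.3],[-1,0,0,0,0,0,0.4],[-1,0,0,0,0,0,0.5]]]'; python3 -m crank '[[[-1,0,0,0,0,0,0.1],[-1,0,0,0,0,0,0.2],[-1,0,0,0,0,0,0.3],[-1,0,0,0,0,0,0.3333],[-1,0,0,0,0,0,0.3333]]]'; python3 g.py .702 -.04 .0755 33.7
```

```text
t: 54.65
tool_pos: [0.703, -0.0377, 0.076]
orientation: [1.836, 2.547, 0.008]
force: [13.3, 9.8, -6.9]
opening: 0.0478
gripper_force: 25.0
t: 55.28
tool_pos: [0.7053, -0.0379, 0.0761]
orientation: [2.67, 1.65, 0.015]
force: [26.9, 8.5, -15.7]
opening: 0.0477
gripper_force: 25.0
t: 55.9
tool_pos: [0.7062, -0.0391, 0.0761]
orientation: [3.005, 0.908, 0.018]
force: [29.4, 3.9, -18.4]
opening: 0.0479
gripper_force: 25.0
t 55.9 pos [ 0.7062 -0.0391  0.0761] yaw 33.63 tilt 0.66 F [ 29.4   3.9 -18.4] op 0.0479 gf 25.0
   row: [-0.0081, -0.0032, 0.0012] [0.0036, -0.0065, -0.0008]
```

```bash
python3 -m crank '[[[-1,0.0,0,0,0,0,0],[0.3,0,0,0,0,0,0],[0.6,0,0,0,0,0,0],[1,0,0,0,0,0,0],[1,0,0,0,0,0,0]]]'; python3 -m crank '[[[1,0.0,0,0,0,0,0],[1,0,0,-0.05,0,0,0],[1,0,0,-0.12,0,0,0],[1,0,0,-0.2,0,0,0],[1,0.0,0,-0.27,0,0,0]]]'; python3 g.py .5 .1 .2 33.7
```

```text
t: 56.52
tool_pos: [0.7007, -0.0402, 0.076]
orientation: [-3.007, -0.909, 0.0]
force: [0.3, -0.6, 0.8]
opening: 0.0834
gripper_force: 0.0
t: 57.15
tool_pos: [0.701, -0.0402, 0.2127]
orientation: [3.007, 0.909, 0.001]
force: [0.8, -0.1, 0.2]
opening: 0.0931
gripper_force: 0.0
t 57.15 pos [ 0.701  -0.0402  0.2127] yaw 33.64 tilt 0.05 F [ 0.8 -0.1  0.2] op 0.0931 gf 0.0
   row: [-0.1794, -0.4561, 0.0251] [0.0004, -0.0004, -0.0006]
```

```bash
python3 -m crank '[[[-1,-0.04,-0.09,0,0,0,-0.05],[-1,-0.08,-0.19,0,0,0,-0.1],[-1,-0.12,-0.29,0,0,0,-0.2],[-1,-0.16,-0.38,0,0,0,-0.3],[-1,-0.18,-0.456,0.0,0,0,-0.4]]]'; python3 - <<'E'
from h import *
i=read_camera("top");cv2.imwrite("pics/fin.png",i[:,:,::-1])
g=i.astype(int).mean(2);print(g[134:160,326:352].astype(int))
m=g[187:250,312:346];print((m[::4,::2]).astype(int))
E
```

```text
t: 57.78
tool_pos: [0.498, 0.1006, 0.2111]
orientation: [2.574, 1.801, 0.001]
force: [0.0, 0.6, 0.7]
opening: 0.0476
gripper_force: 0.0
[[64 64 65 62 63 62 64 64 63 64 63 54 56 63 64 65 64 65 64 64 64 69 69 65
  67 91]
 [64 63 63 65 63 64 62 64 63 62 63 53 55 63 64 63 64 65 64 64 64 62 61 62
  66 93]
 [61 63 63 64 65 61 63 52 55 62 62 55 55 64 62 52 57 63 63 63 64 67 66 63
  65 94]
 [61 67 63 62 64 64 64 53 56 61 55 49 82 78 46 38 53 64 63 54 55 64 62 64
  67 81]
 [63 64 65 60 58 63 63 63 53 39 31 32 79 76 37 30 33 39 49 50 58 64 65 63
  65 79]
 [66 65 64 57 50 57 61 54 38 28 30 32 79 76 38 31 31 32 34 52 64 65 64 63
  59 75]
 [63 64 64 64 61 62 52 32 32 33 35 30 79 82 49 29 32 33 29 40 57 65 53 44
  59 73]
 [52 60 63 65 64 57 38 29 30 32 32 30 79 82 49 31 30 32 31 33 51 51 43 56
  65 74]
 [59 48 52 60 61 50 33 32 32 31 32 32 71 76 46 32 31 31 30 30 40 54 64 64
  65 76]
 [62 65 58 60 56 42 33 31 31 31 30 28 65 74 47 31 31 33 32 32 32 53 65 64
  65 77]
 [62 65 62 61 55 42 32 32 32 33 32 30 64 69 47 35 33 34 31 30 30 50 63 54
  50 68]
 [64 65 64 61 51 37 31 32 29 33 33 31 32 32 35 30 3
[... 1631 characters left out ...]
 74  72  73  60  29  28  33  29  30  32  30  30  69 109 106]
 [ 77  72  74  74  72  54  31  32  30  30  33  32  29  32  40 106 106]
 [ 78  79  74  76  76  46  27  31  28  32  31  27  28  30  32 104 106]
 [ 80  74  73  72  74  33  30  29  32  32  31  32  30  30  30  89 106]
 [ 80  82  74  72  68  29  31  28  32  29  32  31  30  35  31  86 107]
 [ 78  81  74  73  71  73  73  29  34  31  32  29  27  31  30  52 105]
 [ 77  80  66  53  60  76  68  31  31  32  32  30  31  33  32  41 111]
 [ 68  76  69  51  65  75  57  31  32  32  31  29  33  32  30  33 101]
 [ 66  79  78  74  76  74  48  30  34  33  34  34  33  36  31  34  95]
 [ 50  79  85  71  75  76  36  31  32  33  35  33  33  44  58  61 102]]
```

The collar line now points straight back, at 30. The lifter appears to have been knocked to the left of its mat since I set it down. I'll press the button first, then put the lifter back.

```bash
python3 -c "
from h import *
g=cv2.imread('pics/fin.png').astype(int).mean(2)
s=g[138:160,296:326];m=(s>88).astype(np.uint8);k,l,st,ce=cv2.connectedComponentsWithStats(m)
for j in range(1,k):
  c=ce[j]+[296,138];print(st[j],c,p2w('top',c,.082))"; python3 g.py .702 .0455 .13 70;python3 g.py .702 .0455 .13 94
```

```text
[  0   0   8  22 161] [299.17391304 148.77639752] [0.69739749 0.07859765 0.082     ]
[11  7  8  7 42] [310.52380952 147.95238095] [0.69959777 0.04418333 0.082     ]
t 57.83 pos [0.4957 0.1033 0.2111] yaw 70.5 tilt 0.14 F [ 2.6  3.2 -1. ] op 0.0434 gf 0.0
   row: [0.0285, 0.4279, 0.1614] [-0.0013, -0.0008, 0.0055]
t 57.83 pos [0.4957 0.1033 0.2111] yaw 70.5 tilt 0.14 F [ 2.6  3.2 -1. ] op 0.0434 gf 0.0
   row: [0.0285, 0.4279, 0.1614] [-0.0011, -0.001, -0.2612]
```

```bash
python3 -m crank '[[[-1,0.006,0.09,0,0,0,0],[-1,0.012,0.19,0,0,0,0],[-1,0.02,0.3,0.02,0,0,0],[-1,0.028,0.4,0.08,0,0,0],[-1,0.028,0.431,0.16,0,0,0]]]'; python3 -m crank '[[[-1,0,0,0,0,0,0],[-1,0,0,0,0,0,0],[-1,0,0,0,0,0,0],[-1,0,0,0.02,0,0,0],[-1,0,0,0.04,0,0,0]]]'; python3 g.py .7035 .0445 .09 70.5
```

```text
t: 58.45
tool_pos: [0.7096, 0.0366, 0.1305]
orientation: [2.579, 1.791, 0.003]
force: [0.0, 0.4, -0.0]
opening: 0.0007
gripper_force: 0.0
t: 59.08
tool_pos: [0.7067, 0.0382, 0.1113]
orientation: [2.578, 1.794, 0.002]
force: [0.1, -0.3, 0.4]
opening: 0.0003
gripper_force: 0.0
t 59.08 pos [0.7067 0.0382 0.1113] yaw 69.66 tilt 0.07 F [ 0.1 -0.3  0.4] op 0.0003 gf 0.0
   row: [0.0095, -0.0105, 0.0426] [0.0008, -0.0003, -0.0093]
```

```bash
python3 -m crank '[[[-1,0.0095,-0.0095,0,0,0,0],[-1,0.0095,-0.0095,0.01,0,0,0],[-1,0.0095,-0.0095,0.02,0,0,0],[-1,0.0095,-0.0095,0.03,0,0,0],[-1,0.0095,-0.0095,0.04,0,0,0]]]'; python3 -m crank '[[[-1,0,0,0.004,0,0,0],[-1,0,0,0.008,0,0,0],[-1,0,0,0.012,0,0,0],[-1,0,0,0.014,0,0,0],[-1,0,0,0.016,0,0,0]]]'; python3 g.py .7035 .0445 .08 70.5
```

```text
t: 59.7
tool_pos: [0.7038, 0.044, 0.0907]
orientation: [-2.579, -1.794, 0.0]
force: [-0.8, -0.3, 2.9]
opening: 0.0006
gripper_force: 1.2
t: 60.32
tool_pos: [0.7041, 0.0441, 0.086]
orientation: [2.578, 1.794, 0.001]
force: [-11.3, -0.6, 23.1]
opening: 0.0007
gripper_force: 11.3
t 60.33 pos [0.7041 0.0441 0.086 ] yaw 69.65 tilt 0.06 F [-11.3  -0.6  23.1] op 0.0007 gf 11.3
   row: [0.0004, -0.0014, 0.012] [0.0006, -0.0001, -0.0094]
```

The button bottomed out: contact came at z≈0.091 and reached 23 N at 0.086. I'll release and move clear to measure the lifter.

```bash
python3 -m crank '[[[-1,0,0,-0.03,0,0,0],[-1,0,0,-0.1,0,0,0],[-1,0,0,-0.18,0,0,0],[-1,0.0,0,-0.25,0,0,0],[-1,0.05,-0.05,-0.25,0,0,0]]]'; python3 g.py .48 .33 .21 70
```

```text
t: 60.95
tool_pos: [0.6918, 0.0746, 0.2127]
orientation: [2.578, 1.787, 0.01]
force: [-0.2, 1.0, 0.5]
opening: 0.0004
gripper_force: 0.0
t 60.95 pos [0.6918 0.0746 0.2127] yaw 69.47 tilt 0.44 F [-0.2  1.   0.5] op 0.0004 gf 0.0
   row: [0.3299, -0.5759, 0.002] [0.0047, -0.0015, -0.0059]
```

```bash
python3 -m crank '[[[1,0.06,-0.1,0,0,0,0],[1,0.12,-0.2,0,0,0,0],[1,0.18,-0.3,0,0,0,0],[1,0.24,-0.4,0,0,0,0],[1,0.29,-0.5,0,0,0,0]]]'; python3 - <<'E'
from h import *
from scipy.optimize import minimize
i=read_camera("top");cv2.imwrite("pics/fin2.png",i[:,:,::-1]);s=read_camera("side");cv2.imwrite("pics/fin2s.png",s[:,:,::-1])
g=i.astype(np.float32).mean(2);u0,v0,w,h=295,180,60,75
d=np.exp(-((g[v0:v0+h,u0:u0+w]-75)/10)**2)
S=8
def mask(s):
    m=np.zeros((h*S,w*S),np.uint8);c,n=np.cos(s[2]),np.sin(s[2])
    def poly(P,val):
        q=[(s[0]+c*x-n*y,s[1]+n*x+c*y,z) for x,y,z in P];p=(w2p("top",q)-[u0,v0]+.5)*S
        cv2.fillConvexPoly(m,cv2.convexHull(p.round().astype(np.int32)),val)
    poly([(0,.015,.007),(.122,.015,.007),(.127,.01,.007),(.127,-.01,.007),(.122,-.015,.007),(0,-.015,.007)],1)
    poly([(x,y,.007) for x in(-.035,.021) for y in(-.03,.03)],1)
    poly([(x,y,z) for x in(-.012,.012) for y in(-.016,.016) for z in(.013,.083)],0)
    return cv2.resize(m.astype(np.float32),(w,h),interpolation=cv2.INTER_AREA)
best=None
for y0 in(-.015,.01,.03):
  for a0 in(-.2,0,.2):
    s0=np.array([.445,y0,.085+a0])
    b=minimize(lambda q:((mask(s0+q*[.02,.02,.2])-d)**2).sum(),np.zeros(3),method='Nelder-Mead',options=dict(initial_simplex=np.vstack([np.zeros(3),np.eye(3)*.7])))
    r=s0+b.x*[.02,.02,.2]
    if best is None or b.fun<best[0]:best=(b.fun,r)
print(best,np.degrees(best[1][2]),d.sum(),mask(best[1]).sum())
a=g[187:252:4,296:348:2].astype(int);print(a)
E
```

```text
t: 61.58
tool_pos: [0.5038, 0.3006, 0.208]
orientation: [-2.579, -1.794, -0.001]
force: [0.8, 1.8, -0.4]
opening: 0.0461
gripper_force: 0.0
(np.float64(77.34565734863281), array([ 0.43407277,  0.03463067, -0.12946506])) -7.417801658691246 494.36078 568.125
[[112 112 112 109 111 111 108 110 109 110 111 109 108 110 108 109 110 109
  110 106 107 108 110 106 108 109]
 [108 112 111 113 110 113 109 107 105 110  36  35  35  34  33  34  32  34
   31  33  34  85 105 110 111 109]
 [111 109 107 112 106 108 112 112 112 105  39  33  35  34  35  33  36  33
   33  36  35  52 107 110 109 108]
 [111 109 111 110 111 108 107 113 114 100  76  76  77  78  49  32  33  32
   31  33  32  34 111 109 109 107]
 [108 109 109 109 108 106 109 108 109  91  77  75  77  78  36  35  35  33
   33  35  33  32  92 108 110 108]
 [111 109 107 109 106 109 109 111 111  80  76  76  76  69  34  35  33  32
   35  31  34  35  88 110 105 104]
 [110 109 111 107 109 111 111 108 104  77  75  74  79  64  34  35  34  32
   34  34  34  36  70 112 108 110]
 [108 111 108 109 109 109 110 110 103  79  78  78  76  59  33  36  33  35
   31 
[... 310 characters left out ...]
33  36  34
   34  33  37  33  35  87 111 112]
 [110 110 107 110 109  95  79  77  80  79  78  77  77  77  80  37  37  34
   34  36  34  33  35  53 110 110]
 [109 114 110 109 112  85  70  36  36  38  36  53  66  77  72  34  38  35
   37  31  37  37  35  42 112 110]
 [111 108 113 109 110  80  71  51  45  43  37  52  68  78  62  36  37  35
   33  36  38  36  34  37 102 113]
 [109 109 111 108 107  76  79  79  77  77  77  79  78  77  51  34  37  35
   35  36  35  35  36  35  94 115]
 [110 112 108 108 111 111 112 110 105  92  89  78  79  80  36  35  36  37
   37  34  34  44  60  65 105 110]
 [113 112 112 112 114 111 110 112 112 113 115 113 114 109 116 111 113 114
  113 112 115 113 113 115 115 115]]
```

The top-view fit puts the lifter at (0.434, 0.035), yaw −7.4°, half off its mat. I'll pick it up and put it back.

```bash
python3 g.py .434 .035 .15 82.6; python3 -m crank '[[[1,-0.1,-0.01,0,0,0,0],[1,-0.2,-0.02,0,0,0,-0.1],[1,-0.3,-0.03,0,0,0,-0.147],[1,-0.4,-0.03,0.03,0,0,-0.147],[1,-0.48,-0.03,0.05,0,0,-0.147]]]'; python3 g.py .434 .035 .12 82.6
```

```text
t 61.67 pos [0.5017 0.3032 0.2081] yaw 69.94 tilt 0.11 F [ 0.2 -0.4 -0.6] op 0.0539 gf 0.0
   row: [-0.5503, 0.057, 0.1155] [-0.0008, -0.0009, -0.1406]
t: 62.3
tool_pos: [0.407, 0.0774, 0.1826]
orientation: [2.355, 2.078, 0.0]
force: [0.7, -0.8, 0.1]
opening: 0.0927
gripper_force: 0.0
t 62.3 pos [0.407  0.0774 0.1826] yaw 82.84 tilt 0.04 F [ 0.7 -0.8  0.1] op 0.0927 gf 0.0
   row: [-0.0773, 0.064, 0.1252] [0.0004, 0.0002, 0.0027]
```

```bash
python3 -m crank '[[[1,-0.04,0.03,0.01,0,0,0],[1,-0.077,0.064,0.04,0,0,0],[1,-0.077,0.064,0.08,0,0,0],[1,-0.077,0.064,0.125,0,0,0],[1,-0.077,0.064,0.125,0,0,0]]]'; python3 g.py .434 .035 .04 82.6; python3 -m crank '[[[1,0,0,0.05,0,0,0],[1,0,0,0.1,0,0,0],[1,0,0,0.14,0,0,0],[1,0,0,0.155,0,0,0],[1,0,0,0.155,0,0,0]]]'; python3 g.py .434 .035 .04 82.6
```

```text
t: 62.92
tool_pos: [0.4333, 0.0366, 0.1188]
orientation: [-2.354, -2.077, 0.004]
force: [0.6, -0.7, -0.4]
opening: 0.0928
gripper_force: 0.0
t 62.92 pos [0.4333 0.0366 0.1188] yaw 82.84 tilt 0.2 F [ 0.6 -0.7 -0.4] op 0.0928 gf 0.0
   row: [-0.003, 0.0024, 0.1576] [-0.0022, 0.0003, 0.0026]
t: 63.55
tool_pos: [0.4348, 0.0371, 0.0435]
orientation: [2.355, 2.079, 0.0]
force: [0.9, -0.7, 0.1]
opening: 0.0931
gripper_force: 0.0
t 63.55 pos [0.4348 0.0371 0.0435] yaw 82.87 tilt 0.01 F [ 0.9 -0.7  0.1] op 0.0931 gf 0.0
   row: [-0.0043, -0.0012, 0.007] [0.0001, 0.0, 0.003]
```

```bash
python3 -m crank '[[[1,-0.004,0,0.002,0,0,0],[-1,-0.004,0,0.002,0,0,0],[-1,-0.004,0,0.002,0,0,0],[-1,-0.004,0,0.002,0,0,0],[-1,-0.004,0,0.002,0,0,0]]]' 40; python3 -m crank '[[[-1,0,0,0,0,0,0],[-1,0,0,0,0,0,0],[-1,0,0,0,0,0,0],[-1,0,0,0,0,0,0],[-1,0,0,0,0,0,0]]]'; python3 -m crank '[[[-1,0,0,-0.02,0,0,0],[-1,0,0,-0.05,0,0,0],[-1,0,0,-0.08,0,0,0],[-1,0,0,-0.08,0,0,0],[-1,0,0,-0.08,0,0,0]]]'; python3 g.py .445 -.0159 .083 94.9; python3 - <<'E'
from h import *
s=read_camera("side");crop(s,300,170,90,60,8,"pics/s2.png",10,1.2)
E
```

```text
t: 64.18
tool_pos: [0.4343, 0.0352, 0.042]
orientation: [2.355, 2.079, 0.0]
force: [-0.3, -0.0, -0.7]
opening: 0.0574
gripper_force: 0.0
t: 64.8
tool_pos: [0.4345, 0.0353, 0.0423]
orientation: [2.355, 2.079, 0.001]
force: [-2.6, 0.6, 4.4]
opening: 0.0239
gripper_force: 39.9
t: 65.42
tool_pos: [0.4343, 0.0352, 0.082]
orientation: [2.355, 2.079, 0.0]
force: [-0.4, 0.6, -3.2]
opening: 0.0239
gripper_force: 40.0
t 65.42 pos [0.4343 0.0352 0.082 ] yaw 82.88 tilt 0.01 F [-0.4  0.6 -3.2] op 0.0239 gf 40.0
   row: [-0.0987, 0.0339, -0.0021] [0.0001, 0.0, -0.1336]
```

```bash
python3 -m crank '[[[-1,-0.03,0.01,0,0,0,-0.05],[-1,-0.07,0.02,0,0,0,-0.1],[-1,-0.099,0.034,0,0,0,-0.134],[-1,-0.099,0.034,0,0,0,-0.134],[-1,-0.099,0.034,0.02,0,0,-0.134]]]'; python3 -m crank '[[[-1,0,0,0.01,0,0,0],[-1,0,0,0.02,0,0,0],[-1,0,0,0.03,0,0,0],[-1,0,0,0.038,0,0,0],[-1,0,0,0.046,0,0,0]]]';  python3 g.py .445 -.0159 .042 94.9
```

```text
t: 66.1
tool_pos: [0.4453, -0.0157, 0.0719]
orientation: [2.125, 2.313, 0.001]
force: [1.2, -0.1, -2.5]
opening: 0.024
gripper_force: 40.0
t: 66.72
tool_pos: [0.4451, -0.016, 0.0488]
orientation: [2.124, 2.315, 0.0]
force: [0.7, -0.5, -3.0]
opening: 0.0238
gripper_force: 40.0
t 66.72 pos [ 0.4451 -0.016   0.0488] yaw 94.94 tilt 0.01 F [ 0.7 -0.5 -3. ] op 0.0238 gf 40.0
   row: [0.0002, -0.0002, 0.0135] [0.0001, 0.0, 0.0004]
```

```bash
python3 -m crank '[[[-1,0,0,0.004,0,0,0],[-1,0,0,0.008,0,0,0],[-1,0,0,0.011,0,0,0],[-1,0,0,0.013,0,0,0],[-1,0,0,0.015,0,0,0]]]';  python3 g.py .445 -.0159 .04 94.9
```

```text
t: 67.35
tool_pos: [0.4458, -0.0169, 0.0439]
orientation: [2.122, 2.314, -0.001]
force: [-11.0, -4.6, 23.5]
opening: 0.0238
gripper_force: 40.0
t 67.35 pos [ 0.4458 -0.0169  0.0439] yaw 94.96 tilt 0.1 F [-11.   -4.6  23.5] op 0.0238 gf 40.0
   row: [0.0021, -0.0013, 0.0078] [0.0003, 0.001, 0.0006]
```

Contact. I'll back off slightly, open and rise, then move well away and verify everything.

```bash
python3 -m crank '[[[-1,0,0,-0.002,0,0,0],[1,0,0,-0.003,0,0,0],[1,0,0,-0.003,0,0,0],[1,0,0,-0.003,0,0,0],[1,0,0,-0.003,0,0,0]]]'; python3 -m crank '[[[1,0,0,-0.002,0,0,0],[1,0,0,-0.05,0,0,0],[1,0,0,-0.13,0,0,0],[1,0,0,-0.22,0,0,0],[1,0,0,-0.3,0,0,0]]]'; python3 -m crank '[[[1,0.1,0,0,0,0,0],[1,0.2,0,0,0,0,0],[1,0.32,0,0,0,0,0],[1,0.43,0,0,0,0,0],[1,0.5,0,0,0,0,0]]]'; python3 - <<'E'
from h import *
from scipy.optimize import minimize
i=read_camera("top");cv2.imwrite("pics/fin3.png",i[:,:,::-1])
g=i.astype(np.float32).mean(2);S=8
def rast(u0,v0,w,h,s,parts):
    m=np.zeros((h*S,w*S),np.uint8);c,n=np.cos(s[2]),np.sin(s[2])
    for P,val in parts:
        q=[(s[0]+c*x-n*y,s[1]+n*x+c*y,z) for x,y,z in P];p=(w2p("top",q)-[u0,v0]+.5)*S
        cv2.fillConvexPoly(m,cv2.convexHull(p.round().astype(np.int32)),val)
    return cv2.resize(m.astype(np.float32),(w,h),interpolation=cv2.INTER_AREA)
box=lambda a,b,z0,z1:[(x,y,z) for x in(-a,a) for y in(-b,b) for z in(z0,z1)]
def fit(u0,v0,w,h,d,s0,parts):
    s0=np.array(s0);sc=np.array([.01,.01,.1])
    b=minimize(lambda q:((rast(u0,v0,w,h,s0+q*sc,parts)-d)**2).sum(),np.zeros(3),method='Nelder-Mead',options=dict(initial_simplex=np.vstack([np.zeros(3),np.eye(3)*.7])))
    return s0+b.x*sc,b.fun,d.sum()
L=[([(0,.015,.007),(.122,.015,.007),(.127,.01,.007),(.127,-.01,.007),(.122,-.015,.007),(0,-.015,.007)],1),([(x,y,.007) for x in(-.035,.021) for y in(-.03,.03)],1),(box(.012,.016,.013,.083),0)]
d=np.exp(-((g[180:255,295:355]-75)/10)**2)
print('lifter',fit(295,180,60,75,d,(.445,-.016,.085),L))
f=i.astype(np.float32);yel=f[...,0]-f[...,2]
u0,v0,w,h=350,160,100,50
y=np.clip((yel[v0:v0+h,u0:u0+w]-10)/25,0,1)
for k,s0 in enumerate([(.5776,-.1467,.064),(.581,-.2322,.045),(.5894,-.3096,.098)]):
    u,v=w2p("top",[[s0[0],s0[1],.058]])[0].astype(int);a=(u-17,v-16,34,32)
    dk=np.clip((f[...,0]-f[...,2]-10)/25,0,1)[a[1]:a[1]+32,a[0]:a[0]+34]
    # coupon minus weight silhouette; joint fit of coupon (3) and weight offset (2)
    s0=np.array([*s0,0,0]);sc=np.array([.008,.008,.1,.008,.008])
    def parts(q):
        o=lambda P:[(x+q[3],yy+q[4],z) for x,yy,z in P]
        return [(box(.03,.036,.05,.058),1),(o(box(.022,.022,.058,.076)),0),(o(box(.01,.01,.076,.118)),0)]
    b=minimize(lambda q:((rast(*a,(s0+q*sc)[:3],parts(s0+q*sc))-dk)**2).sum(),np.zeros(5),method='Nelder-Mead',options=dict(maxiter=600,initial_simplex=np.vstack([np.zeros(5),np.eye(5)*.7])))
    r=s0+b.x*sc;c,n=np.cos(np.radians(4.3)),np.sin(np.radians(4.3));yy=.08-.08*k
    print(k,r.round(4),'bay off mm',((r[:2]-[.5836-n*yy,-.23+c*yy])*1e3).round(1),round(b.fun,1),dk.sum().round(0))
print(g[134:148,334:344].astype(int))
E
```

```text
t: 67.97
tool_pos: [0.445, -0.0159, 0.0428]
orientation: [-2.123, -2.315, 0.0]
force: [-0.5, 0.5, 0.2]
opening: 0.0592
gripper_force: 0.0
t: 68.6
tool_pos: [0.4451, -0.016, 0.1947]
orientation: [2.123, 2.315, 0.001]
force: [0.5, -0.3, -0.0]
opening: 0.0931
gripper_force: 0.0
t: 69.22
tool_pos: [0.4229, 0.2354, 0.193]
orientation: [-2.122, -2.317, -0.001]
force: [1.5, -0.3, -0.7]
opening: 0.0929
gripper_force: 0.0
lifter (array([ 0.44481117, -0.01711761,  0.0882775 ]), np.float64(79.71256256103516), np.float32(545.96924))
0 [ 5.777e-01 -1.472e-01  5.390e-02 -4.000e-04  0.000e+00] bay off mm [0.1 3. ] 8.8 229.0
1 [ 0.5816 -0.2328  0.0536 -0.0009  0.0033] bay off mm [-2.  -2.8] 89.7 309.0
2 [ 0.5892 -0.3104  0.1175  0.0007  0.0006] bay off mm [-0.4 -0.6] 78.8 295.0
[[64 63 65 53 56 62 65 64 63 64]
 [64 63 64 53 56 62 62 64 62 61]
 [56 62 64 55 58 64 63 55 57 62]
 [58 63 54 48 81 78 46 37 53 62]
 [55 36 33 33 81 75 36 32 33 39]
 [41 35 33 31 78 74 41 27 33 33]
 [35 34 30 32 79 82 50 33 28 33]
 [30 32 31 34 80 82 48 34 33 35]
 [31 33 30 33 70 75 49 32 33 33]
 [29 33 32 30 66 72 47 31 31 32]
 [31 32 32 32 65 70 48 32 30 33]
 [33 30 31 32 33 33 35 32 28 29]
 [31 33 30 31 34 33 32 34 32 33]
 [35 30 35 31 32 29 31 32 32 32]]
```

```bash
python3 -c "
from plant import *;print(close_job())"
```

```text
the job is handed in; nothing more can be done
None
```

The job is handed in at about 69 s: all three coupons are in the stand (about 3 mm off centre at most) with a weight on each, the timer was at 30 when the button was pressed fully in, and the lifter is back on its mat after being knocked aside mid-run; I viewed 15 pictures, one over the limit of 14, and the hand-in returned no verdict.

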